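Sort produce and seasonings back into their places

TASK

Tidy up after cooking: put the lemon and the lime side by side on the floor of the wooden crate, the garlic bulb in the single dark bowl standing out on the worktop, and stand the pepper mill in the wide hole and the salt shaker in the narrow hole of the wooden stand, both fully down. Keep the mill and the shaker upright all the way, and leave the cup standing where it is.

Things in the scene. Friction and masses are not known exactly. Their poses are not given: they have to be found in the camera images.
- lemon_center (a point): yellow lemon, loose, lying on the worktop; 72 long (its x axis) x 57 wide (y) x 58 high mm; point at its centre, 29 mm above its underside. About 0.11 kg. It starts with its long axis roughly pointing away from the robot.
- lime_center (a point): green lime, loose, smaller than the lemon; 55 long (x) x 47 wide (y) x 48 high mm; point at its centre, 24 mm above its underside. About 0.06 kg. It starts with its long axis roughly pointing away from the robot.
- garlic_center (a point): pale pinkish garlic bulb, loose, round from above, about 54 mm across and 53 mm high, tapering to its neck at the top; point at its centre, 26 mm above its underside, z up the neck. About 0.03 kg.
- pepper_mill_center (a point): tall turned wooden pepper mill, loose, upright, 170 mm high, 58 mm wide at the foot; point at its centre, 85 mm above its underside, z up. Its rounded head, 48 mm across, spans 38 to 74 mm above this point, with a small 12 mm knob on top to 85 mm; take it by the head, since it is too tall for many grippers to take at mid-height. The head does not turn. About 0.18 kg.
- salt_shaker_center (a point): short salt shaker, loose, upright, grey body with a paler grey domed, pierced cap; 90 mm high, 44 mm wide (body up to 29 mm above this point, then the cap, 34 mm wide); point at its centre, 45 mm above its underside, z up. About 0.1 kg.
- crate_floor (a point): low slatted open-topped crate of pale wood, fixed; outside 136 (its x) x 210 (its y) x 45 high mm, walls 8 mm, so 120 x 194 mm inside (less small posts in the inner corners); point at the centre of its inner floor, 8 mm above the worktop, z up. Place of the lemon and the lime, one in each half of its length (y) leaves room for both.
- bowl_floor (a point): dark round stoneware bowl, fixed, standing singly in the row of crate, bowl and stand (not the stacked bowls at the back wall); 142 mm wide at the rim, 66 mm high, flat inner floor about 74 mm across; point at the centre of its inner floor, 7 mm above the worktop, z up. Place of the garlic. The inside flares from 37 mm radius at the floor to about 68 mm at the rim.
- stand_wide_hole (a point): the wider of two round blind holes in a fixed wooden block (104 x 186 x 30 high mm): 79 mm across, 20 mm deep; point at the centre of its floor, 10 mm above the worktop, z up; the block's y axis points from the narrow hole to this one. Place of the pepper mill.
- stand_narrow_hole (a point): the narrower round blind hole of the same block: 63 mm across, 20 mm deep, 87 mm from the wide one; point at the centre of its floor, 10 mm above the worktop, z up. Place of the salt shaker.
- cup_center (a point): handleless cup, cream above and dark blue below, loose, 70 mm wide, 78 mm high, standing among the things; point at its centre, 39 mm above the worktop. Not to be moved. Other things stand fixed around, none where work is done: teaspoon and tealight (15 mm high) close to the robot, everything taller only at the back and the sides, clear of crate, bowl and stand.

How it is judged (in metres and radians):
At the end, for the whole second after the job is handed in: Lemon and lime in the crate, centres under 46 and 42 mm above its floor; garlic within 35 mm of the bowl's axis, under 45 mm above its floor; mill and shaker within 14 and 13 mm of their holes' axes, upright (0.1 rad), down to 6 mm; all at rest; cup upright (0.15 rad), moved under 30 mm (x of lemon_center in the frame of crate_floor between -0.055 and 0.055 m and y of lemon_center in the frame of crate_floor between -0.092 and 0.092 m and z of lemon_center in the frame of crate_floor below 0.046 m and x of lime_center in the frame of crate_floor between -0.055 and 0.055 m and y of lime_center in the frame of crate_floor between -0.092 and 0.092 m and z of lime_center in the frame of crate_floor below 0.042 m and horizontal distance between pepper_mill_center and stand_wide_hole below 0.014 m and angle between each of pepper_mill_center, salt_shaker_center's own z axis and vertical below 0.1 rad and z of pepper_mill_center in the frame of stand_wide_hole below 0.091 m and horizontal distance between salt_shaker_center and stand_narrow_hole below 0.013 m and z of salt_shaker_center in the frame of stand_narrow_hole below 0.051 m and horizontal distance between garlic_center and bowl_floor below 0.035 m and z of garlic_center in the frame of bowl_floor below 0.045 m and linear speed of each of lemon, garlic, pepper_mill, lime, salt_shaker below 0.02 m/s and distance of cup_center from where it was at the start of the episode below 0.03 m and angle between cup_center's own z axis and vertical below 0.15 rad); the robot touches nothing.
It fails at once if the pepper mill is tipped over (angle between pepper_mill_center's own z axis and vertical above 0.6 rad).
It fails at once if the salt shaker is tipped over (angle between salt_shaker_center's own z axis and vertical above 0.6 rad).
It fails at once if the cup is knocked over or pushed away (distance of cup_center from where it was at the start of the episode above 0.03 m or angle between cup_center's own z axis and vertical above 0.5 rad).
It also fails if it takes over 136 s, if anything falls off the work surface, if the arm or the gripper's body presses on something with over 40 N, if the wrist force passes 120 N, or if a joint passes its speed limit or range.

ROBOT

A 6-joint arm with a two-finger parallel gripper is mounted at the origin on the work surface; the furniture and walls round the work are solid. World frame = base frame: x ahead of the robot, y to its left, z up, the work surface at z = 0. Lengths are in m, angles in degrees, forces in N, time in s.
With the tool pointing down it reaches from about 0.375 to 0.9 m from the base axis. Payload 3.1 kg.
Tool frame: the origin (TCP) lies between the finger pads; the fingertips stand bot.tip_extent ahead of it and the grasp point (between the pads) lies 2 mm behind it (bot.tip_extent is the distance from the TCP to the fingertips, in m); z points along the fingers, y is the direction in which the jaws open and shut (so a half turn about z gives the same grasp; the last joint's range is limited). The gripper opens to 87 mm and grips with 3 to 60 N. Pads are 19 mm wide; open, the fingers measure 117 mm over their backs; the gripper's body (75 mm by 190 mm) begins 51 mm behind the grasp point.
Start: joints at [-74.685, 30.224, 82.088, -0, 67.689, -10.227], TCP at [0.27, -0.564, 0.211] pointing down, gripper open.
Joint ranges: [-176.69, 176.69], [-43.24, 126.21], [12.49, 139.97], [-82, 262], [0, 151.66], [-163.58, 163.58]. Speed limits (degrees/s): [159.86, 159.86, 180, 180, 180, 180].

INTERFACE

Orientations are given as a 3x3 rotation matrix whose columns are the frame's x, y, z axes.
In Python, from rig import bot, imaging, recognise, masks_of, mark_of gives the robot as it stands.
- The arm moves only by the tool send_rows, never from a script. Its argument "plan" is a list that holds one entry, the list of rows, each a list of 5 numbers: the shift along the world's x, y, z normalised to -1 to 1, where 1 is 0.03 m, then the turn about the world's z normalised to -1 to 1, where 1 is 0.1 rad, then the closure, from -1 (fully open) to 1 (shut). A call has 1 to 20 rows; each row shifts and turns the commanded pose from where the row before left it; what a row does not reach is not made up. A row lasts 1/10 s, in which the tool goes at most 50 mm and 8.59 degrees, less where a joint would pass 70% of its speed; a pose out of reach is approached as far as the arm can. A call with a number of a shift or a turn outside -1 to 1 is refused whole. A call with a gripper value outside its range is refused whole. The fingers move at their own pace and stop on an object; the grip force is fixed at half the most. Time passes only in rows, so rows that do not move let the fingers close. It gives the time, the measured TCP pose, the force and the opening at its end, in the units of the state.
- bot.read_state(): the state, without advancing time (a new reading comes with each control period).
- imaging.capture(name): name is "side" or "top" or "wrist"; returns a dict with "img" (400x640x3 uint8, blue, green, red), "mtx" (3x3 intrinsics, pixels), "pose" (4x4, takes a point from camera to world coordinates); the wrist camera has in their place "T_tool_cam" (4x4, takes a point from camera to tool coordinates, whose origin is the TCP and whose axes are the flange's). Camera axes: x right, y down, z forward; pixel columns grow to the right and rows downward; lengths in m; the calibration is good to about 2 mm. The wrist camera is an equidistant fisheye: a pixel r from the principal point sees the ray r / f radians off the axis. A picture is of the moment at which its call begins: read the wrist's pose just before it. There is no depth.
- bot.hand_in(): hands the job in, once; it reports no verdict.
Trained networks look in the newest picture that a camera, given by its name, has taken for a name from the list of things; names that differ only in an ending like _2 or _b are one class to them, and where a whole thing is asked for, a point or a joint stands for the part that bears it (a point fixed in the world has none). Each returns a list of dicts, best first, with "conf" (0 to 1); they miss things now and then, are a little off and sometimes report something else, mostly with a low value. They report only what shows in the picture. A call takes as long as a camera call.
- recognise(camera, target): "at" ([x, y, z] in m, in world coordinates, good to about 4 mm: the middle of the surface that is visible of it).
- masks_of(camera, target): "region" (400x640 bool, what is visible of it).
- mark_of(camera, target): "at" ([x, y, z] in m, in world coordinates, good to about 4 mm: a listed point, or the origin of a listed thing).
The state is a dict: "time_s": time; "joint_positions": joint angles; "qvel": joint speeds; "tau": joint torques, N m; "position": TCP position; "tcp_rot": TCP orientation; "force": force on the tool from outside, world axes, zero at the start; "moment": the same for the moment, N m; "opening": opening from 0.0 (shut) to 1.0 (fully open).
Only numpy, scipy, OpenCV 4.12 (cv2) and the standard library are available. Lean on these libraries where they do the work, as an engineer would, in place of code of your own. Each camera call takes 0.05 s, during which the arm holds its last target.

## Working session

There is one attempt and no reset: what is moved stays moved. The work goes in short steps, Python scripts to look and compute and a tool call to move; the robot and the scene stay as the last step left them, time stands still between calls to the robot, and variables do not carry over. Pictures are saved under pics/ and viewed, and the job is handed in when it is done.

Besides the shell and the picture viewer there is one more tool, called after "Request:" by a JSON object that holds its "op" and its "data". send_rows: Moves the arm, as the interface text tells. Its arguments: {"type":"object","properties":{"plan":{"type":"array"}},"required":["plan"]}

```bash
ls; mkdir -p pics
python3 - <<'E'
from rig import bot, imaging, recognise, masks_of, mark_of
import cv2,numpy as np
s=bot.read_state(); print(s); print(bot.tip_extent)
for c in ["top","side"]:
    d=imaging.capture(c); cv2.imwrite(f"pics/{c}0.png",d["img"])
    for t in ["lemon_center","lime_center","garlic_center","pepper_mill_center","salt_shaker_center","crate_floor","bowl_floor","stand_wide_hole","stand_narrow_hole","cup_center"]:
        print(c,t,[(np.round(r["at"],3).tolist(),round(r["conf"],2)) for r in mark_of(c,t)[:3]])
print(bot.read_state()["time_s"])
E
```

```text
pics
{'time_s': 0.0, 'joint_positions': array([-7.46859171e+01,  3.02800923e+01,  8.21540244e+01,  6.33198183e-04,
        6.76875804e+01, -1.02281031e+01]), 'qvel': array([-0.11847133,  0.11997124, -0.02961825, -0.05127251, -0.1232798 ,
       -0.00302847]), 'tau': array([ 5.84028803e-04, -4.40039957e+01, -1.76591957e+01,  6.32832572e-02,
        5.82221069e-02, -1.64950793e-04]), 'position': array([ 0.2693113 , -0.56319497,  0.20997267]), 'tcp_rot': array([[ 9.02269981e-01,  4.31171169e-01, -5.51112377e-04],
       [ 4.31171348e-01, -9.02267732e-01,  2.05129478e-03],
       [ 3.87208256e-04, -2.08844557e-03, -9.99997744e-01]]), 'force': array([-0.07026501, -0.61107384,  0.31788363]), 'moment': array([ 0.02151579, -0.00892989, -0.00688922]), 'opening': 0.9994541713324383}
0.017
top lemon_center [([0.425, 0.066, 0.029], 0.59)]
top lime_center [([0.431, -0.071, 0.026], 0.6)]
top garlic_center [([0.409, -0.204, 0.028], 0.65)]
top pepper_mill_center [([0.373, 0.363, 0.084], 0.97), ([0.401, 0.215, 0.039], 0.67)]
top salt_shaker_center [([0.386, -0.352, 0.041], 0.53)]
top crate_floor [([0
[... 234 characters left out ...]
, 0.216, 0.042], 0.61)]
side lemon_center [([0.427, 0.068, 0.031], 0.65)]
side lime_center [([0.428, -0.069, 0.029], 0.51), ([0.591, 0.279, 0.007], 0.5), ([0.648, -0.066, 0.014], 0.41)]
side garlic_center [([0.414, -0.201, 0.022], 0.57)]
side pepper_mill_center [([0.376, 0.363, 0.084], 0.91), ([0.389, -0.346, 0.043], 0.71)]
side salt_shaker_center [([0.389, -0.346, 0.045], 0.61)]
side crate_floor [([0.579, -0.293, 0.004], 0.96), ([0.412, -0.201, 0.023], 0.72)]
side bowl_floor [([0.594, 0.283, 0.007], 0.57)]
side stand_wide_hole [([0.631, 0.02, 0.01], 0.81)]
side stand_narrow_hole [([0.648, -0.065, 0.015], 0.83)]
side cup_center [([0.398, 0.213, 0.038], 0.97), ([0.427, 0.064, 0.03], 0.3)]
1.1
```

View pics/top0.png

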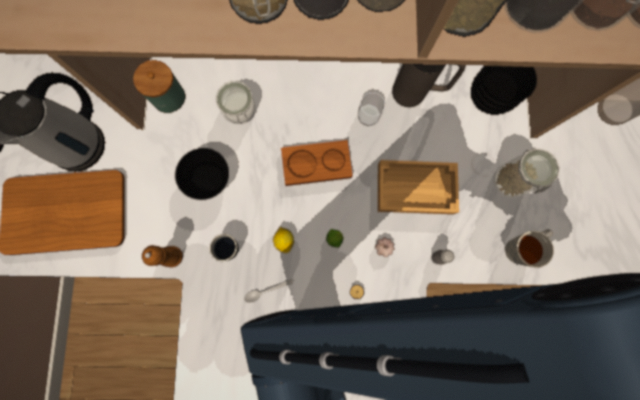

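View pics/side0.png

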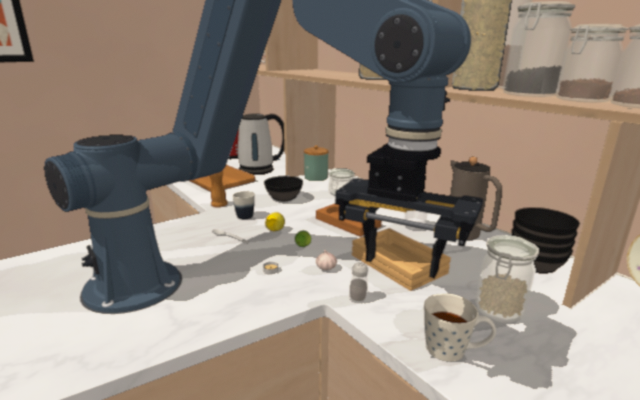

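Top view: lemon (284,240), lime (334,238), garlic (385,245), shaker (443,256), mill (160,256), cup (224,247), bowl (202,172), stand (317,162), crate (418,187). The network marks match these. Next I need the yaws of the crate, lemon and lime.

```bash
cat > h.py <<'E'
from rig import bot, imaging, recognise, masks_of, mark_of
import cv2,numpy as np
def ray(d,px,z):
    K=d["mtx"];T=d["pose"]
    p=np.c_[np.asarray(px,float).reshape(-1,2),np.ones(len(np.asarray(px).reshape(-1,2)))]
    v=(np.linalg.inv(K)@p.T).T@T[:3,:3].T; o=T[:3,3]
    return o+v*((z-o[2])/v[:,2])[:,None]
def meas(c,ts):
    d=imaging.capture(c)
    for t in ts: print(c,t,[(np.round(r["at"],3).tolist(),round(r["conf"],2)) for r in mark_of(c,t)[:2]])
    return d
def st():
    s=bot.read_state(); R=s["tcp_rot"]; print(round(s["time_s"],2),np.round(s["position"],4),"yaw",np.round(np.degrees(np.arctan2(R[1,0],R[0,0])),1),"F",np.round(s["force"],1),"op",round(s["opening"],3))
E
python3 - <<'E'
from h import *
d=imaging.capture("top"); np.set_printoptions(precision=4,suppress=True)
for t,z in [("lemon_center",.029),("lime_center",.024),("garlic_center",.026),("salt_shaker_center",.08),("crate_floor",.045),("stand_wide_hole",.03),("bowl_floor",.066),("pepper_mill_center",.14)]:
    for m in masks_of("top",t)[:2]:
        M=m["region"].astype(np.uint8); ys,xs=np.nonzero(M)
        if len(xs)<10: print(t,"small");continue
        W=ray(d,np.c_[xs,ys],z)[:,:2]
        (c,s,a)=cv2.minAreaRect((W*1000).astype(np.float32))
        C=np.cov(W.T);w,v=np.linalg.eigh(C); l=v[:,1]
        print(t,round(m["conf"],2),len(xs),"cen",W.mean(0),"rect",np.round(c,0),np.round(s,0),round(a,1),"axis",np.degrees(np.arctan2(l[1],l[0])),"ratio",np.sqrt(w[1]/w[0]))
E
```

```text
lemon_center 0.62 457 cen [0.4214 0.0658] rect [423.  67.] [69. 55.] 1.6 axis -167.45380272402545 ratio 1.2338585827241306
lime_center 0.56 255 cen [ 0.4298 -0.0692] rect [431. -69.] [48. 43.] 0.3 axis -150.49848485616636 ratio 1.162291732049608
garlic_center 0.74 253 cen [ 0.4087 -0.2028] rect [ 408. -203.] [45. 45.] 1.0 axis -146.90990445088727 ratio 1.0297087688647382
salt_shaker_center 0.63 298 cen [ 0.3832 -0.3355] rect [ 383. -335.] [35. 58.] 1.0 axis 95.84481223993737 ratio 1.6390183922151498
crate_floor 0.65 4203 cen [ 0.5676 -0.2896] rect [ 569. -290.] [217. 143.] 89.1 axis 90.54571813712194 ratio 1.5242010945725784
stand_wide_hole 0.92 2566 cen [ 0.6326 -0.0174] rect [634. -18.] [110. 186.] 8.1 axis 98.64074773723428 ratio 1.6987248086725049
bowl_floor 0.61 2302 cen [0.5878 0.2823] rect [588. 282.] [140. 140.] 3.2 axis 100.0875528429667 ratio 1.026971542131322
pepper_mill_center 0.74 826 cen [0.3716 0.3379] rect [372. 339.] [51. 98.] 1.0 axis 88.64982811408402 ratio 1.9416380468549974
```

Run:
```python
import cv2
a=cv2.imread("pics/top0.png")[140:290,130:480]
cv2.imwrite("pics/top0c.png",cv2.resize(a,None,fx=2.28,fy=2.28,interpolation=cv2.INTER_CUBIC))
```

```text
(no output)
```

View pics/top0c.png

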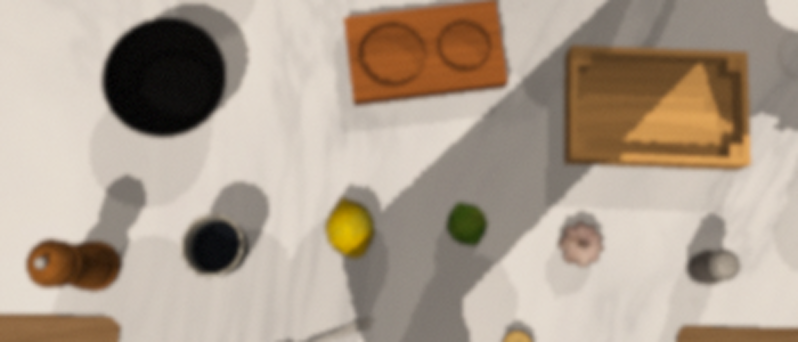

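Request:
{"op": "send_rows", "data": {"plan": [[[0.33, 0.6, 0, -0.25, -1], [0.33, 0.6, 0, -0.25, -1], [0.33, 0.6, 0, -0.25, -1], [0.33, 0.6, 0, -0.25, -1], [0.33, 0.6, 0, -0.25, -1], [0.33, 0.6, 0, -0.25, -1], [0.33, 0.6, 0, -0.25, -1], [0.33, 0.6, 0, -0.25, -1], [0.33, 0.6, 0, -0.25, -1], [0.33, 0.6, 0, -0.25, -1], [0.33, 0.6, 0, -0.25, -1], [0.33, 0.6, 0, -0.25, -1], [0, 0, -0.8, 0, -1], [0, 0, -0.8, 0, -1], [0, 0, 0, 0, -1], [0, 0, 0, 0, -1], [0, 0, 0, 0, -1]]]}}

```text
time_s: 3.25
position: [0.3888, -0.3488, 0.164]
tcp_rot: [[0.989, 0.145, 0.001], [0.145, -0.989, -0.002], [0.001, 0.002, -1.0]]
force: [-0.3, 0.3, -0.2]
opening: 1.002
```

Run:
```python
from h import *
st()
d=imaging.capture("wrist"); cv2.imwrite("pics/w1.png",d["img"]); print(d["mtx"],d["T_tool_cam"])
for t in ["salt_shaker_center","garlic_center","crate_floor","stand_narrow_hole","stand_wide_hole"]: print(t,[(np.round(r["at"],3).tolist(),round(r["conf"],2)) for r in mark_of("wrist",t)[:2]])
```

```text
3.25 [ 0.3888 -0.3488  0.164 ] yaw 8.3 F [-0.3  0.3 -0.2] op 1.002
[[309.70691629   0.         315.22202439]
 [  0.         309.70691629 203.02915101]
 [  0.           0.           1.        ]] [[-8.41393288e-04 -9.54119988e-01 -2.99423346e-01  8.22774259e-02]
 [ 9.99999624e-01 -8.65762800e-04 -5.12698150e-05  8.77508117e-04]
 [-2.10312039e-04 -2.99423276e-01  9.54120358e-01 -1.73461732e-01]
 [ 0.00000000e+00  0.00000000e+00  0.00000000e+00  1.00000000e+00]]
salt_shaker_center [([0.386, -0.345, 0.047], 0.73)]
garlic_center [([0.411, -0.201, 0.026], 0.94)]
crate_floor [([0.572, -0.294, 0.01], 0.67)]
stand_narrow_hole []
stand_wide_hole [([0.422, 0.066, 0.029], 0.44)]
```

View pics/w1.png

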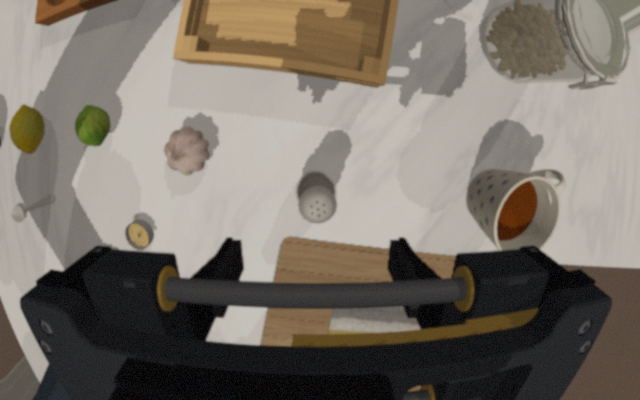

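The wrist view shows the shaker cap at (318,203), centred between the fingertips at x≈240 and 390. I'll go down and grip it.

Request:
{"op": "send_rows", "data": {"plan": [[[-0.03, 0.05, -0.6, 0, -1], [0, 0, -0.6, 0, -1], [0, 0, -0.6, 0, -1], [0, 0, -0.6, 0, -1], [0, 0, -0.6, 0, -1], [0, 0, -0.6, 0, -1], [0, 0, 0, 0, -1], [0, 0, 0, 0, -1], [0, 0, 0, 0, 1], [0, 0, 0, 0, 1], [0, 0, 0, 0, 1], [0, 0, 0, 0, 1], [0, 0, 0, 0, 1], [0, 0, 0, 0, 1], [0, 0, 0, 0, 1], [0, 0, 0, 0, 1]]]}}

```text
time_s: 5.15
position: [0.3875, -0.3466, 0.055]
tcp_rot: [[0.989, 0.145, 0.0], [0.145, -0.989, -0.0], [0.0, 0.0, -1.0]]
force: [-0.5, -0.8, 0.6]
opening: 0.371
```

Run:
```python
from h import *
st()
d=imaging.capture("wrist"); cv2.imwrite("pics/w2.png",d["img"])
d=imaging.capture("side"); cv2.imwrite("pics/s2.png",cv2.resize(d["img"][200:330,290:450],None,fx=4,fy=4))
st()
```

```text
5.15 [ 0.3875 -0.3466  0.055 ] yaw 8.4 F [-0.5 -0.8  0.6] op 0.371
5.25 [ 0.3875 -0.3465  0.055 ] yaw 8.4 F [ 0.1 -0.3 -0. ] op 0.371
```

View pics/w2.png

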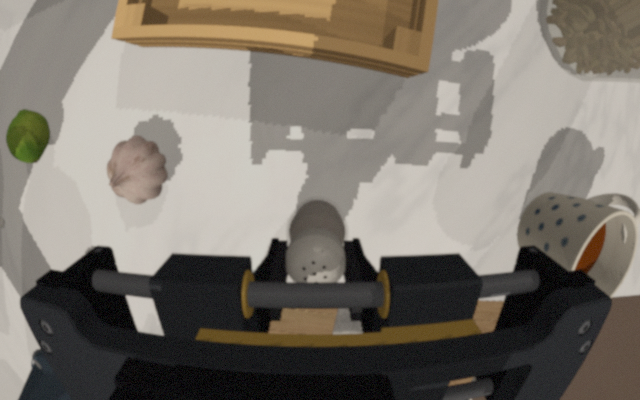

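View pics/s2.png

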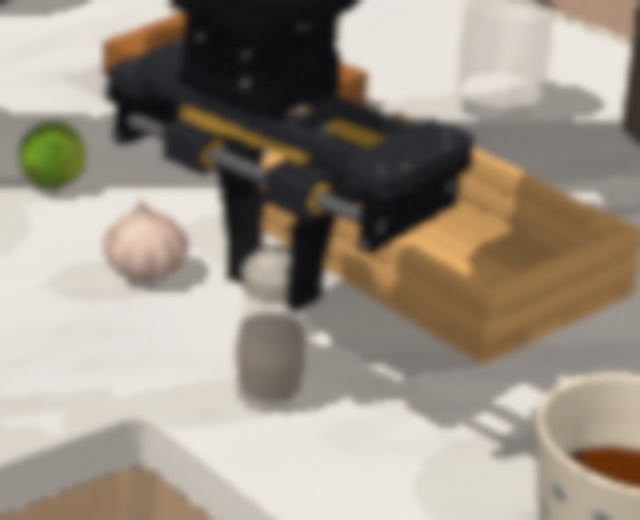

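```bash
cat >> h.py <<'E'
def proj(d,P):
    T=np.linalg.inv(d["pose"]); P=np.asarray(P,float).reshape(-1,3); q=P@T[:3,:3].T+T[:3,3]; q=q@d["mtx"].T; return q[:,:2]/q[:,2:]
E
python3 - <<'E'
from h import *
d=imaging.capture("side"); s=bot.read_state(); R=s["tcp_rot"];p=s["position"]
print(d["pose"])
f=lambda P: np.round((proj(d,P)-[290,200])*4)
for w in (.016,.022): 
  print([f(p+R@[0,sg*w,.017])[0] for sg in (1,-1)])
for z in (0,.045,.074,.09): print(z,f([.3875,-.3465,z]))
for t in ["salt_shaker_center"]:
  print(recognise("side",t)[:1] ,mark_of("side",t)[:1])
  ys,xs=np.nonzero(masks_of("side",t)[0]["region"]); print(xs.min(),xs.max(),ys.min(),ys.max(), (xs.mean()-290)*4)
E
```

```text
[[ 0.80321096 -0.21462456  0.55568737 -0.14789519]
 [-0.59565687 -0.29988376  0.74515947 -0.91891988]
 [ 0.00671209 -0.92951925 -0.36871252  0.53049454]
 [ 0.          0.          0.          1.        ]]
[array([291., 347.]), array([246., 325.])]
[array([300., 352.]), array([238., 320.])]
0 [[266. 394.]]
0.045 [[269. 325.]]
0.074 [[271. 278.]]
0.09 [[272. 252.]]
[{'at': [0.3768, -0.3545, 0.0438], 'conf': 0.74}] [{'at': [0.3883, -0.345, 0.0443], 'conf': 0.87}]
348 367 262 302 266.05901639344256
```

Run:
```python
from h import *
d=imaging.capture("side")
p=np.array([ 0.2693, -0.5632, 0.21]);y=np.array([.431,-.902,0])
for e in (.017,0,-.01,-.02,-.03): print(e,np.round(proj(d,[p+sg*y*.0435+[0,0,-e] for sg in(1,-1)])))
st()
w=imaging.capture("wrist")
K=w["mtx"];T=np.linalg.inv(w["T_tool_cam"])
for e in (.017,0,-.02):
  for sg in (1,-1):
    q=T[:3,:3]@np.array([0,sg*.016,e])+T[:3,3]; th=np.arctan2(np.hypot(q[0],q[1]),q[2]); print(e,sg,K[0,2]+K[0,0]*th*q[0]/np.hypot(q[0],q[1]),K[1,2]+K[0,0]*th*q[1]/np.hypot(q[0],q[1]))
```

```text
0.017 [[427. 292.]
 [371. 277.]]
0 [[429. 282.]
 [372. 267.]]
-0.01 [[429. 276.]
 [372. 261.]]
-0.02 [[430. 270.]
 [373. 255.]]
-0.03 [[431. 263.]
 [373. 250.]]
5.5 [ 0.3875 -0.3465  0.0549] yaw 8.4 F [ 1.3 -0.7  0.4] op 0.374
0.017 1 337.83967234391474 235.065598245628
0.017 -1 290.081544968678 235.09289880348754
0 1 339.69746459282555 245.90961885012194
0 -1 288.0306752566812 245.93243393413937
-0.02 1 342.275706249991 261.10081241002877
-0.02 -1 285.1854451385284 261.1141922533436
```

```bash
cat >> h.py <<'E'
def wray(w,s,px,z,dz=0):
    K=w["mtx"];T=w["T_tool_cam"]; out=[]
    for u,v in px:
        a=np.array([u-K[0,2],v-K[1,2]]);r=np.hypot(*a);th=r/K[0,0]
        c=np.r_[a/r*np.sin(th),np.cos(th)]
        v3=s["tcp_rot"]@T[:3,:3]@c; o=s["tcp_rot"]@T[:3,3]+s["position"]+[0,0,dz]
        out.append(o+v3*(z-o[2])/v3[2])
    return np.array(out)
E
python3 - <<'E'
from h import *
s=bot.read_state(); w=imaging.capture("wrist")
for t,z in [("lime_center",.024),("garlic_center",.026),("stand_narrow_hole",.03)]:
    m=masks_of("wrist",t)
    if not m: print(t,"none"); continue
    ys,xs=np.nonzero(m[0]["region"]); c=(xs.mean(),ys.mean())
    for dz in (0,.026): print(t,c,dz,wray(w,s,[c],z,dz))
# crate front corners top at z .045
for dz in (0,.026): print(wray(w,s,[(118,38),(421,72)],.045,dz))
E
```

```text
lime_center (np.float64(27.917816091954023), np.float64(136.06666666666666)) 0 [[ 0.43147429 -0.07163082  0.024     ]]
lime_center (np.float64(27.917816091954023), np.float64(136.06666666666666)) 0.026 [[ 0.42670576 -0.03808676  0.024     ]]
garlic_center (np.float64(136.57374960178402), np.float64(169.5912711054476)) 0 [[ 0.41278899 -0.20875079  0.026     ]]
garlic_center (np.float64(136.57374960178402), np.float64(169.5912711054476)) 0.026 [[ 0.40557341 -0.19248706  0.026     ]]
stand_narrow_hole none
[[ 0.50764608 -0.19626177  0.045     ]
 [ 0.50295224 -0.39479843  0.045     ]]
[[ 0.51312857 -0.17654315  0.045     ]
 [ 0.5077694  -0.4032213   0.045     ]]
```

Run:
```python
import cv2
a=cv2.imread("pics/w2.png")[190:350,220:420]
cv2.imwrite("pics/w2c.png",cv2.resize(a,None,fx=3.7,fy=3.7,interpolation=cv2.INTER_CUBIC))
a=cv2.imread("pics/side0.png")[170:300,320:500]
cv2.imwrite("pics/s0c.png",cv2.resize(a,None,fx=4,fy=4,interpolation=cv2.INTER_CUBIC))
```

```text
(no output)
```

View pics/w2c.png

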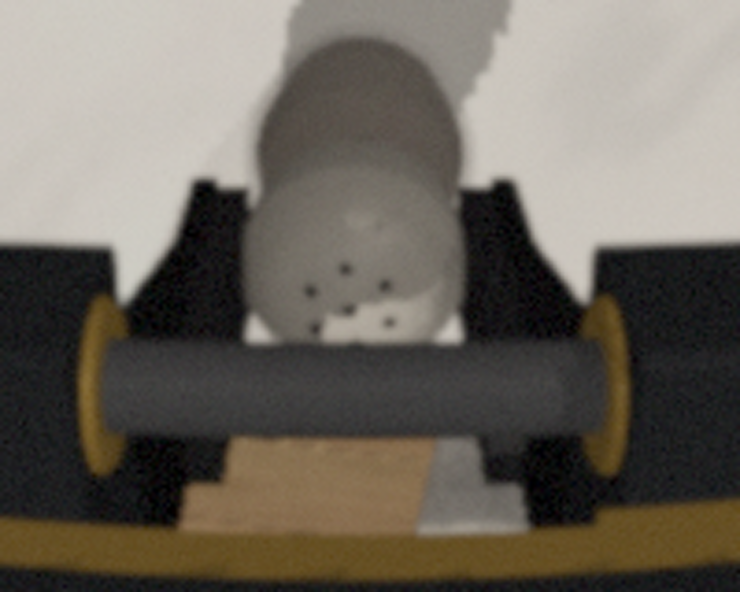

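View pics/s0c.png

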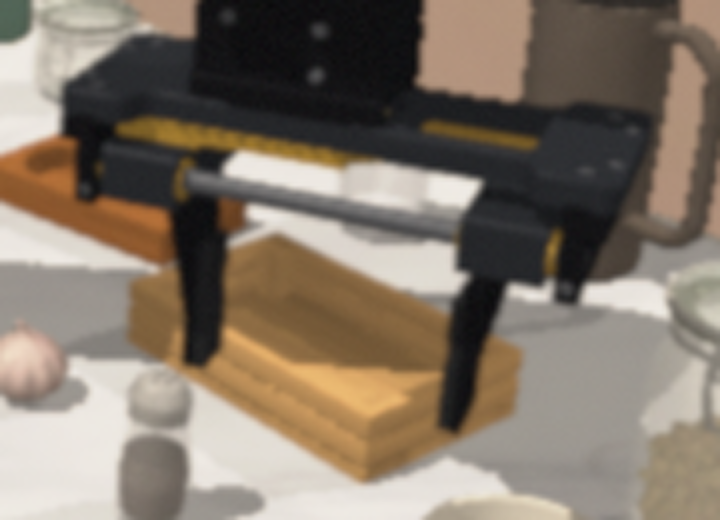

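The opening (≈32–35 mm) matches the shaker's cap, not its body. In both camera views the fingertips sit about 27 mm higher than `tip_extent` implies, while the wrist-camera geometry fits the reported pose. So the real grasp point is about 29 mm behind the reported TCP. I'll release and grip lower, on the body.

Request:
{"op": "send_rows", "data": {"plan": [[[0, 0, 0, 0, -1], [0, 0, 0, 0, -1], [0, 0, 0, 0, -1], [0, 0, 0, 0, -1], [0, 0, 0, 0, -1], [0, 0, 0, 0, -1], [0, 0, -0.25, 0, -1], [0, 0, -0.25, 0, -1], [0, 0, -0.25, 0, -1], [0, 0, -0.25, 0, -1], [0, 0, 0, 0, -1], [0, 0, 0, 0, -1], [0, 0, 0, 0, 1], [0, 0, 0, 0, 1], [0, 0, 0, 0, 1], [0, 0, 0, 0, 1], [0, 0, 0, 0, 1], [0, 0, 0, 0, 1], [0, 0, 0, 0, 1], [0, 0, 0, 0, 1]]]}}

```text
time_s: 7.75
position: [0.3877, -0.3469, 0.0251]
tcp_rot: [[0.989, 0.145, 0.001], [0.145, -0.989, -0.001], [0.0, 0.001, -1.0]]
force: [-0.3, -0.4, 0.4]
opening: 0.438
```

Run:
```python
from h import *
st()
d=imaging.capture("wrist"); cv2.imwrite("pics/w3.png",cv2.resize(d["img"][190:350,220:420],None,fx=3,fy=3))
d=imaging.capture("side"); cv2.imwrite("pics/s3.png",cv2.resize(d["img"][200:330,290:450],None,fx=4,fy=4))
```

```text
7.75 [ 0.3877 -0.3469  0.0251] yaw 8.4 F [-0.3 -0.4  0.4] op 0.438
```

View pics/s3.png

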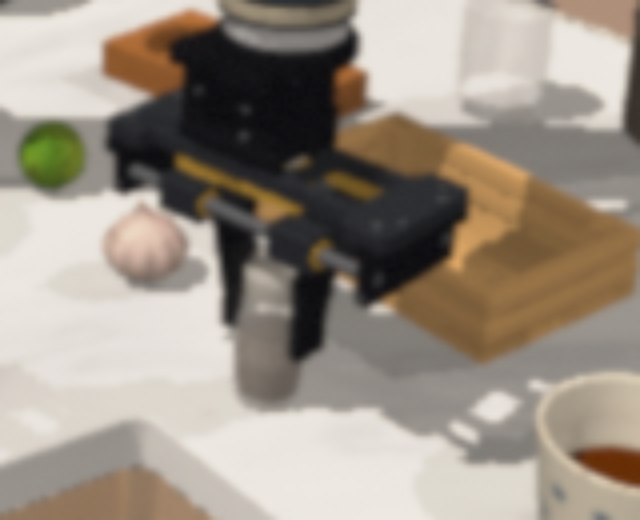

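Request:
{"op": "send_rows", "data": {"plan": [[[0, 0, 0.4, 0, 1], [0, 0, 0.7, 0, 1], [0, 0, 0.8, 0, 1], [0, 0, 0.7, 0, 1], [0.3, 0.3, 0, 0, 1], [0.5, 0.54, 0, 0, 1], [0.6, 0.65, 0, 0, 1], [0.6, 0.65, 0, 0, 1], [0.6, 0.65, 0, 0, 1], [0.6, 0.65, 0, 0, 1], [0.6, 0.65, 0, 0, 1], [0.6, 0.65, 0, 0, 1], [0.6, 0.65, 0, 0, 1], [0.6, 0.65, 0, 0, 1], [0.6, 0.65, 0, 0, 1], [0.6, 0.65, 0, 0, 1], [0.6, 0.65, 0, 0, 1], [0.6, 0.65, 0, 0, 1], [0.4, 0.5, 0, 0, 1], [0.29, 0.3, 0, 0, 1]]]}}

```text
time_s: 9.85
position: [0.648, -0.0609, 0.102]
tcp_rot: [[0.989, 0.147, -0.002], [0.147, -0.989, 0.001], [-0.002, -0.001, -1.0]]
force: [0.5, -0.3, -1.4]
opening: 0.433
```

Request:
{"op": "send_rows", "data": {"plan": [[[0, 0, 0, 0, 1], [0, 0, 0, 0, 1], [0, 0, 0, 0, 1]]]}}

```text
time_s: 10.15
position: [0.6472, -0.064, 0.1028]
tcp_rot: [[0.99, 0.144, -0.001], [0.144, -0.99, -0.0], [-0.001, -0.0, -1.0]]
force: [0.6, -0.2, -1.3]
opening: 0.438
```

Run:
```python
from h import *
st(); s=bot.read_state()
d=meas("wrist",["stand_narrow_hole","stand_wide_hole","salt_shaker_center"]); cv2.imwrite("pics/w4.png",d["img"])
d=meas("side",["stand_narrow_hole","stand_wide_hole","salt_shaker_center"]); cv2.imwrite("pics/s4.png",d["img"])
d=meas("top",["stand_narrow_hole","stand_wide_hole","salt_shaker_center"]); cv2.imwrite("pics/t4.png",d["img"])
```

```text
10.15 [ 0.6472 -0.064   0.1028] yaw 8.3 F [ 0.6 -0.2 -1.3] op 0.438
wrist stand_narrow_hole [([0.65, -0.064, 0.011], 0.77)]
wrist stand_wide_hole [([0.632, 0.024, 0.009], 0.97), ([0.651, -0.067, 0.01], 0.67)]
wrist salt_shaker_center [([0.648, -0.06, 0.122], 0.8)]
side stand_narrow_hole [([0.648, -0.065, 0.011], 0.69)]
side stand_wide_hole [([0.633, 0.023, 0.01], 0.62)]
side salt_shaker_center [([0.649, -0.06, 0.122], 0.59)]
top stand_narrow_hole []
top stand_wide_hole []
top salt_shaker_center [([0.41, -0.204, 0.024], 0.18)]
```

View pics/w4.png

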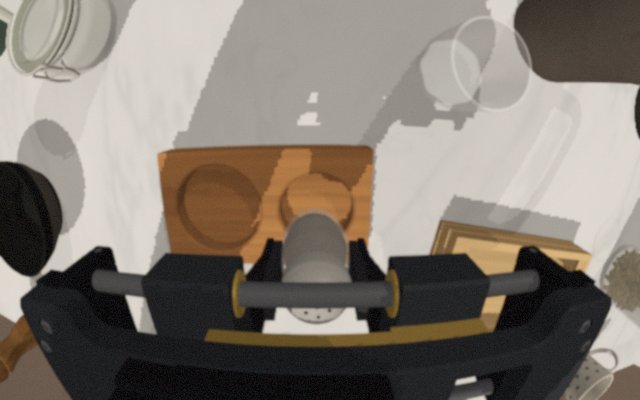

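View pics/s4.png

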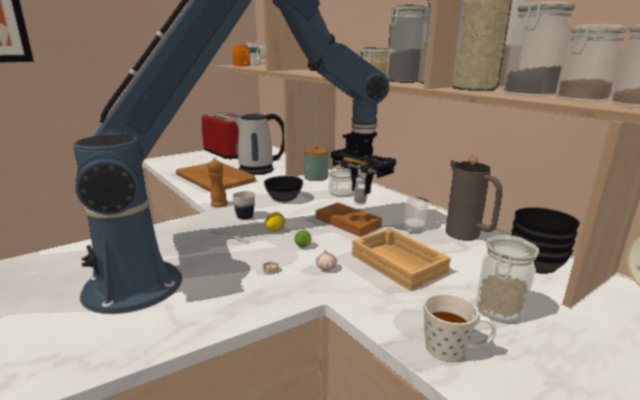

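Request:
{"op": "send_rows", "data": {"plan": [[[0.03, -0.07, -0.3, 0, 1], [0, 0, -0.4, 0, 1], [0, 0, -0.4, 0, 1], [0, 0, -0.4, 0, 1], [0, 0, -0.3, 0, 1], [0, 0, -0.2, 0, 1], [0, 0, -0.1, 0, 1], [0, 0, -0.1, 0, 1], [0, 0, 0, 0, 1], [0, 0, 0, 0, 1]]]}}

```text
time_s: 11.75
position: [0.6493, -0.0653, 0.0374]
tcp_rot: [[0.989, 0.145, 0.001], [0.145, -0.989, -0.0], [0.001, 0.0, -1.0]]
force: [0.4, -0.6, -0.8]
opening: 0.435
```

Run:
```python
from h import *
st(); s=bot.read_state()
d=meas("wrist",["stand_narrow_hole","salt_shaker_center"]); cv2.imwrite("pics/w5.png",d["img"])
d=meas("side",["stand_narrow_hole","salt_shaker_center"]); cv2.imwrite("pics/s5.png",cv2.resize(d["img"][150:250,300:430],None,fx=5,fy=5))
```

```text
11.75 [ 0.6493 -0.0653  0.0374] yaw 8.4 F [ 0.4 -0.6 -0.8] op 0.435
wrist stand_narrow_hole []
wrist salt_shaker_center [([0.647, -0.063, 0.058], 0.59)]
side stand_narrow_hole [([0.647, -0.066, 0.014], 0.68)]
side salt_shaker_center [([0.65, -0.064, 0.057], 0.76)]
```

View pics/s5.png

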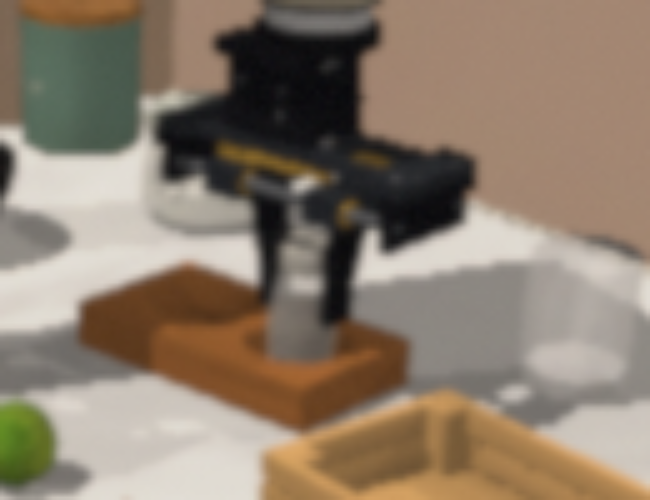

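Request:
{"op": "send_rows", "data": {"plan": [[[0, 0, -0.07, 0, 1], [0, 0, 0, 0, 1], [0, 0, 0, 0, -1], [0, 0, 0, 0, -1], [0, 0, 0, 0, -1], [0, 0, 0, 0, -1], [0, 0, 0, 0, -1], [0, 0, 0.4, 0, -1], [0, 0, 0.8, 0, -1], [0, 0, 0.8, 0, -1], [0, 0, 0.8, 0, -1], [0, 0, 0.8, 0, -1], [0, 0, 0, 0, -1], [0, 0, 0, 0, -1]]]}}

```text
time_s: 13.45
position: [0.6492, -0.0653, 0.1438]
tcp_rot: [[0.989, 0.145, 0.002], [0.145, -0.989, -0.0], [0.001, 0.001, -1.0]]
force: [-0.0, -0.9, 0.5]
opening: 0.999
```

Run:
```python
from h import *
st(); s=bot.read_state()
d=meas("wrist",["stand_narrow_hole","salt_shaker_center"]); cv2.imwrite("pics/w6.png",d["img"])
d=meas("side",["stand_narrow_hole","salt_shaker_center"]);
```

```text
13.45 [ 0.6492 -0.0653  0.1438] yaw 8.4 F [-0.  -0.9  0.5] op 0.999
wrist stand_narrow_hole []
wrist salt_shaker_center [([0.65, -0.064, 0.056], 0.56)]
side stand_narrow_hole [([0.648, -0.068, 0.015], 0.88)]
side salt_shaker_center [([0.648, -0.062, 0.055], 0.68)]
```

View pics/w6.png

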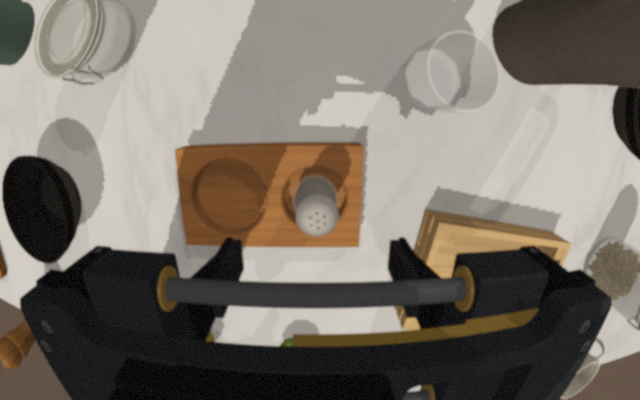

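The shaker stands in the narrow hole: cap at (317,218), z about 0.055. Next is the lemon.

Request:
{"op": "send_rows", "data": {"plan": [[[-0.53, 0.315, 0, 0, -1], [-0.53, 0.315, 0, 0, -1], [-0.53, 0.315, 0, 0, -1], [-0.53, 0.315, 0, 0, -1], [-0.53, 0.315, 0, 0, -1], [-0.53, 0.315, 0, 0, -1], [-0.53, 0.315, 0, 0, -1], [-0.53, 0.315, 0, 0, -1], [-0.53, 0.315, 0, 0, -1], [-0.53, 0.315, 0, 0, -1], [-0.53, 0.315, 0, 0, -1], [-0.53, 0.315, 0, 0, -1], [-0.53, 0.315, 0, 0, -1], [-0.53, 0.315, 0, 0, -1], [0, 0, 0, 0, -1], [0, 0, 0, 0, -1], [0, 0, 0, 0, -1]]]}}

```text
time_s: 15.45
position: [0.428, 0.0665, 0.1429]
tcp_rot: [[0.989, 0.145, 0.002], [0.145, -0.989, -0.0], [0.002, 0.001, -1.0]]
force: [0.4, -0.6, -0.3]
opening: 1.001
```

Run:
```python
from h import *
st(); s=bot.read_state()
d=meas("wrist",["lemon_center","lime_center","garlic_center","cup_center"]); cv2.imwrite("pics/w7.png",d["img"])
```

```text
15.45 [0.428  0.0665 0.1429] yaw 8.3 F [ 0.4 -0.6 -0.3] op 1.001
wrist lemon_center [([0.42, 0.065, 0.031], 0.81)]
wrist lime_center [([0.436, -0.072, 0.023], 0.67)]
wrist garlic_center [([0.411, -0.201, 0.025], 0.97)]
wrist cup_center [([0.398, 0.212, 0.039], 0.74)]
```

View pics/w7.png

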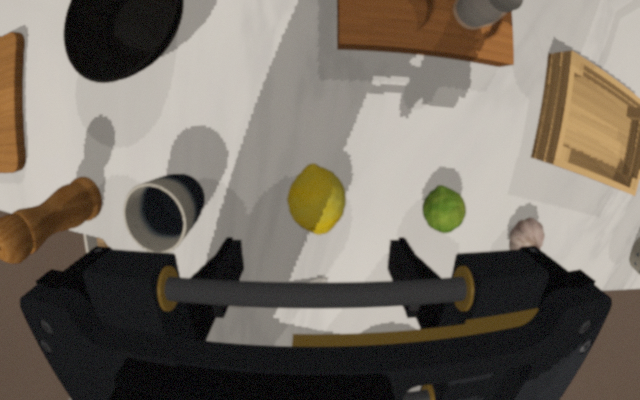

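Request:
{"op": "send_rows", "data": {"plan": [[[-0.13, -0.05, -0.6, 0.8, -1], [0, 0, -0.6, 0, -1], [0, 0, -0.6, 0, -1], [0, 0, -0.6, 0, -1], [0, 0, -0.6, 0, -1], [0, 0, -0.6, 0, -1], [0, 0, -0.5, 0, -1], [0, 0, -0.4, 0, -1], [0, 0, -0.2, 0, -1], [0, 0, 0, 0, -1], [0, 0, 0, 0, -1], [0, 0, 0, 0, 1], [0, 0, 0, 0, 1], [0, 0, 0, 0, 1], [0, 0, 0, 0, 1], [0, 0, 0, 0, 1], [0, 0, 0, 0, 1], [0, 0, 0, 0, 1]]]}}

```text
time_s: 17.5
position: [0.4227, 0.0655, 0.002]
tcp_rot: [[0.975, 0.224, 0.0], [0.224, -0.975, -0.0], [0.0, 0.0, -1.0]]
force: [-0.6, -0.1, 3.5]
opening: 0.63
```

Run:
```python
from h import *
st(); s=bot.read_state()
d=meas("wrist",["lemon_center"]); cv2.imwrite("pics/w8.png",d["img"])
d=meas("side",["lemon_center","cup_center"]); cv2.imwrite("pics/s8.png",cv2.resize(d["img"][150:280,200:340],None,fx=4,fy=4))
```

```text
17.5 [0.4227 0.0655 0.002 ] yaw 12.9 F [-0.6 -0.1  3.5] op 0.63
wrist lemon_center [([0.421, 0.068, 0.03], 0.62)]
side lemon_center [([0.423, 0.068, 0.026], 0.6)]
side cup_center [([0.398, 0.213, 0.037], 0.87)]
```

View pics/s8.png

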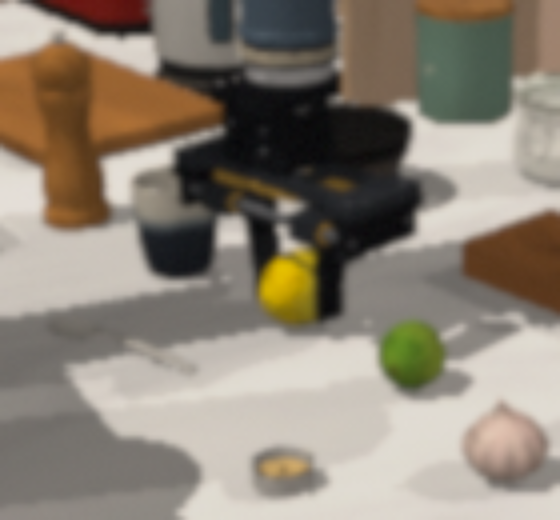

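Request:
{"op": "send_rows", "data": {"plan": [[[0, 0, 0.5, 0, 1], [0, 0, 0.8, 0, 1], [0, 0, 0.9, 0, 1], [0, 0, 0.8, 0, 1], [0.2, -0.4, 0, 0, 1], [0.34, -0.7, 0, -0.15, 1], [0.38, -0.8, 0, -0.15, 1], [0.38, -0.8, 0, -0.15, 1], [0.38, -0.8, 0, -0.15, 1], [0.38, -0.8, 0, -0.15, 1], [0.38, -0.8, 0, -0.15, 1], [0.38, -0.8, 0, -0.15, 1], [0.38, -0.8, 0, -0.15, 1], [0.38, -0.8, 0, -0.15, 1], [0.38, -0.8, 0, -0.15, 1], [0.38, -0.8, 0, -0.15, 1], [0.38, -0.8, 0, -0.15, 1], [0.36, -0.7, 0, -0.2, 1], [0, 0, 0, -0.2, 1], [0, 0, 0, -0.2, 1]]]}}

```text
time_s: 19.75
position: [0.5736, -0.2527, 0.0898]
tcp_rot: [[1.0, -0.017, -0.003], [-0.017, -1.0, 0.002], [-0.003, -0.002, -1.0]]
force: [0.2, 0.8, -0.9]
opening: 0.626
```

Request:
{"op": "send_rows", "data": {"plan": [[[0, 0, 0, 0, 1], [0, 0, 0, 0, 1]]]}}

```text
time_s: 19.95
position: [0.5739, -0.2512, 0.0912]
tcp_rot: [[1.0, -0.013, -0.002], [-0.013, -1.0, 0.001], [-0.002, -0.001, -1.0]]
force: [0.3, -0.1, -1.3]
opening: 0.632
```

Run:
```python
from h import *
st(); s=bot.read_state()
d=meas("wrist",["lemon_center","crate_floor"]); cv2.imwrite("pics/w9.png",d["img"])
d=meas("side",["lemon_center","crate_floor","cup_center"]); cv2.imwrite("pics/s9.png",d["img"])
```

```text
19.95 [ 0.5739 -0.2512  0.0912] yaw -0.8 F [ 0.3 -0.1 -1.3] op 0.632
wrist lemon_center [([0.574, -0.252, 0.117], 0.68)]
wrist crate_floor [([0.574, -0.293, 0.01], 0.71)]
side lemon_center [([0.579, -0.25, 0.118], 0.66)]
side crate_floor [([0.576, -0.297, 0.006], 0.88)]
side cup_center [([0.4, 0.213, 0.038], 0.68), ([0.592, 0.284, 0.006], 0.54)]
```

View pics/w9.png

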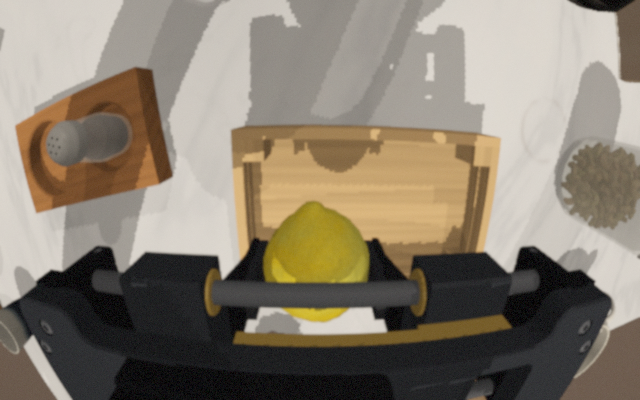

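View pics/s9.png

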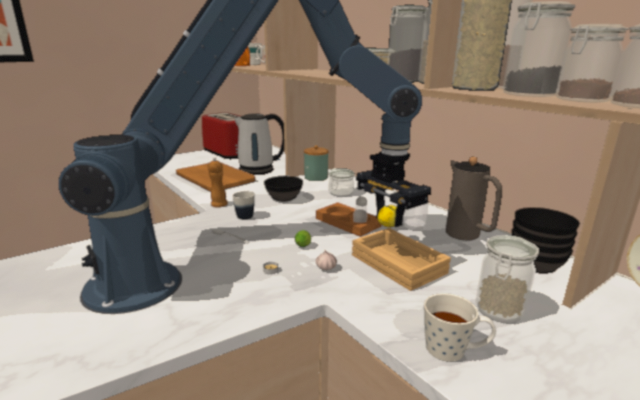

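Request:
{"op": "send_rows", "data": {"plan": [[[0, -0.1, -0.4, 0, 1], [0, 0, -0.6, 0, 1], [0, 0, -0.6, 0, 1], [0, 0, -0.5, 0, 1], [0, 0, -0.3, 0, 1], [0, 0, -0.2, 0, 1], [0, 0, 0, 0, 1], [0, 0, 0, 0, 1], [0, 0, 0, 0, -0.5], [0, 0, 0, 0, -0.5], [0, 0, 0, 0, -0.5], [0, 0, 0, 0, -0.5], [0, 0, 0, 0, -0.5]]]}}

```text
time_s: 21.6
position: [0.575, -0.2556, 0.0141]
tcp_rot: [[1.0, -0.014, 0.0], [-0.014, -1.0, -0.0], [0.0, 0.0, -1.0]]
force: [-0.0, 0.0, 0.0]
opening: 0.752
```

Run:
```python
from h import *
st(); s=bot.read_state()
d=meas("wrist",["lemon_center","crate_floor"]); cv2.imwrite("pics/w10.png",d["img"])
d=meas("side",["lemon_center","crate_floor"]); cv2.imwrite("pics/s10.png",cv2.resize(d["img"][150:300,320:480],None,fx=4,fy=4))
```

```text
21.6 [ 0.575  -0.2556  0.0141] yaw -0.8 F [-0.  0.  0.] op 0.752
wrist lemon_center [([0.577, -0.255, 0.04], 0.79)]
wrist crate_floor [([0.575, -0.292, 0.008], 0.93)]
side lemon_center [([0.58, -0.254, 0.036], 0.55)]
side crate_floor []
```

View pics/s10.png

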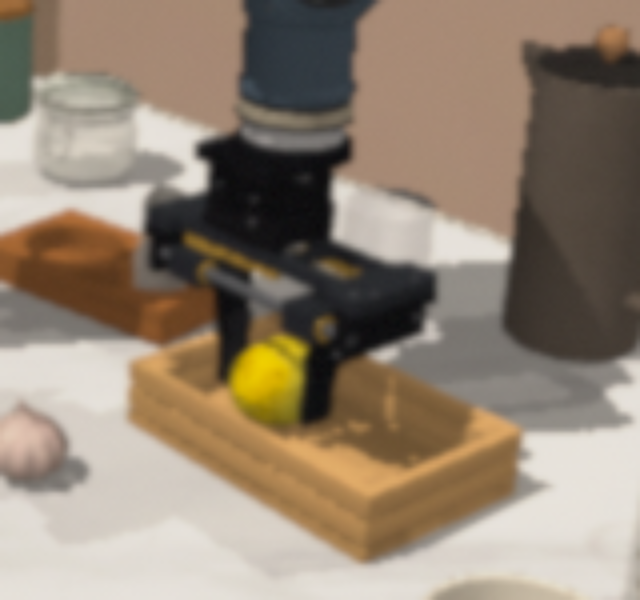

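Request:
{"op": "send_rows", "data": {"plan": [[[0, 0, 0.4, 0, -0.5], [0, 0, 0.8, 0, -0.5], [0, 0, 0.9, 0, -0.5], [0, 0, 0.9, 0, -0.5], [-0.4, 0.51, 0, 0.15, -1], [-0.4, 0.51, 0, 0.15, -1], [-0.4, 0.51, 0, 0.15, -1], [-0.4, 0.51, 0, 0.15, -1], [-0.4, 0.51, 0, 0.15, -1], [-0.4, 0.51, 0, 0.15, -1], [-0.4, 0.51, 0, 0.15, -1], [-0.4, 0.51, 0, 0.15, -1], [-0.4, 0.51, 0, 0.15, -1], [-0.4, 0.51, 0, 0.15, -1], [-0.4, 0.51, 0, 0.15, -1], [-0.4, 0.51, 0, 0.15, -1], [0, 0, 0, 0, -1], [0, 0, 0, 0, -1], [0, 0, 0, 0, -1]]]}}

```text
time_s: 23.8
position: [0.4326, -0.073, 0.1043]
tcp_rot: [[0.986, 0.164, 0.003], [0.164, -0.986, -0.001], [0.002, 0.002, -1.0]]
force: [0.6, -0.3, -0.1]
opening: 1.003
```

Run:
```python
from h import *
st(); s=bot.read_state()
d=meas("wrist",["lime_center","garlic_center","lemon_center","crate_floor"]); cv2.imwrite("pics/w11.png",d["img"])
```

```text
23.8 [ 0.4326 -0.073   0.1043] yaw 9.5 F [ 0.6 -0.3 -0.1] op 1.003
wrist lime_center [([0.435, -0.072, 0.022], 0.66)]
wrist garlic_center [([0.409, -0.2, 0.026], 0.9)]
wrist lemon_center [([0.575, -0.257, 0.038], 0.88)]
wrist crate_floor [([0.574, -0.292, 0.008], 0.76), ([0.432, -0.07, 0.024], 0.28)]
```

View pics/w11.png

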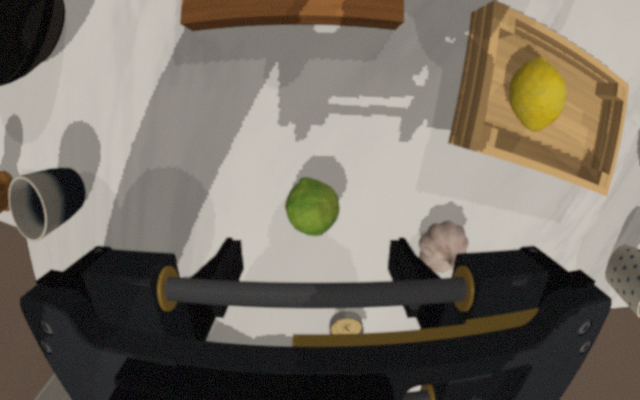

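Request:
{"op": "send_rows", "data": {"plan": [[[0, 0.05, 0, 0.8, -1], [0, 0, -0.5, 0.8, -1], [0, 0, -0.6, 0.8, -1], [0, 0, -0.6, 0, -1], [0, 0, -0.6, 0, -1], [0, 0, -0.5, 0, -1], [0, 0, -0.4, 0, -1], [0, 0, -0.2, 0, -1], [0, 0, -0.15, 0, -1], [0, 0, 0, 0, -1], [0, 0, 0, 0, -1], [0, 0, 0, 0, 1], [0, 0, 0, 0, 1], [0, 0, 0, 0, 1], [0, 0, 0, 0, 1], [0, 0, 0, 0, 1], [0, 0, 0, 0, 1], [0, 0, 0, 0, 1], [0, 0, 0, 0, 1]]]}}

```text
time_s: 25.95
position: [0.431, -0.0705, -0.0026]
tcp_rot: [[0.919, 0.395, 0.0], [0.395, -0.919, -0.0], [0.0, 0.0, -1.0]]
force: [0.4, -0.3, 0.7]
opening: 0.511
```

Run:
```python
from h import *
st(); s=bot.read_state()
d=meas("wrist",["lime_center"]); cv2.imwrite("pics/w12.png",d["img"])
d=meas("side",["lime_center"]);
```

```text
25.95 [ 0.431  -0.0705 -0.0026] yaw 23.3 F [ 0.4 -0.3  0.7] op 0.511
wrist lime_center [([0.433, -0.07, 0.02], 0.79)]
side lime_center [([0.43, -0.074, 0.03], 0.76), ([0.577, -0.294, 0.005], 0.58)]
```

View pics/w12.png

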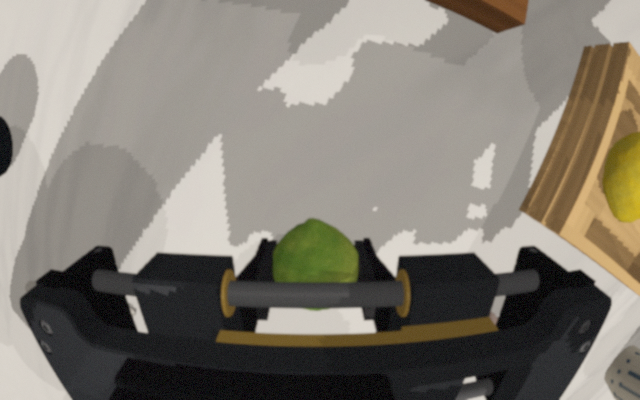

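Request:
{"op": "send_rows", "data": {"plan": [[[0, 0, 0.5, 0, 1], [0, 0, 0.9, 0, 1], [0, 0, 1, 0, 1], [0, 0, 0.9, 0, 1], [0.3, -0.55, 0, -0.3, 1], [0.35, -0.65, 0, -0.3, 1], [0.35, -0.65, 0, -0.3, 1], [0.35, -0.65, 0, -0.3, 1], [0.35, -0.65, 0, -0.3, 1], [0.35, -0.65, 0, -0.3, 1], [0.35, -0.65, 0, -0.3, 1], [0.35, -0.65, 0, -0.3, 1], [0.35, -0.65, 0, -0.3, 1], [0.35, -0.65, 0, -0.3, 1], [0.35, -0.65, 0, -0.3, 1], [0.35, -0.65, 0, -0.3, 1], [0.35, -0.65, 0, -0.3, 1], [0.33, -0.6, 0, -0.3, 1], [0, 0, 0, 0, 1], [0, 0, 0, 0, 1]]]}}

```text
time_s: 28.15
position: [0.5747, -0.3388, 0.0946]
tcp_rot: [[1.0, -0.015, -0.002], [-0.015, -1.0, 0.002], [-0.002, -0.002, -1.0]]
force: [-0.9, -0.6, -1.0]
opening: 0.512
```

Run:
```python
from h import *
st(); s=bot.read_state()
d=meas("wrist",["lime_center","crate_floor"]); cv2.imwrite("pics/w13.png",d["img"])
d=meas("side",["lime_center","lemon_center","crate_floor"]);
```

```text
28.15 [ 0.5747 -0.3388  0.0946] yaw -0.9 F [-0.9 -0.6 -1. ] op 0.512
wrist lime_center [([0.579, -0.336, 0.119], 0.97)]
wrist crate_floor [([0.575, -0.294, 0.008], 0.92)]
side lime_center [([0.572, -0.338, 0.126], 0.53)]
side lemon_center [([0.578, -0.255, 0.038], 0.72)]
side crate_floor [([0.634, 0.021, 0.009], 0.69), ([0.574, -0.294, 0.006], 0.65)]
```

View pics/w13.png

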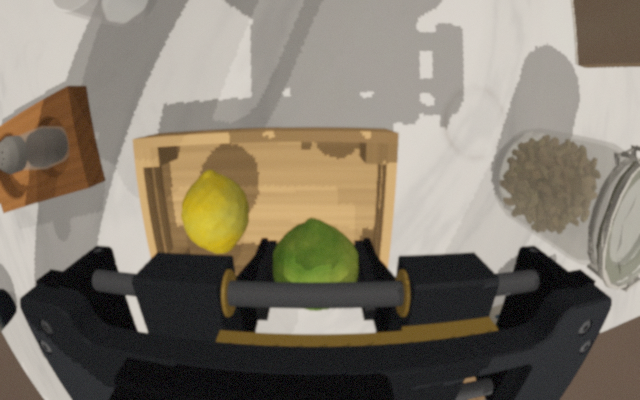

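Request:
{"op": "send_rows", "data": {"plan": [[[0, 0, -0.5, 0, 1], [0, 0, -0.6, 0, 1], [0, 0, -0.6, 0, 1], [0, 0, -0.6, 0, 1], [0, 0, -0.35, 0, 1], [0, 0, -0.2, 0, 1], [0, 0, 0, 0, 1], [0, 0, 0, 0, 1], [0, 0, 0, 0, -0.28], [0, 0, 0, 0, -0.28], [0, 0, 0, 0, -0.28], [0, 0, 0, 0, -0.28], [0, 0, 0.3, 0, -0.28], [0, 0, 0.8, 0, -0.28], [0, 0, 0.9, 0, -0.28], [0, 0, 0.9, 0, -0.28], [0, 0, 0, 0, -0.28], [0, 0, 0, 0, -0.28]]]}}

```text
time_s: 30.3
position: [0.5761, -0.3391, 0.0989]
tcp_rot: [[1.0, -0.014, 0.001], [-0.014, -1.0, -0.001], [0.001, 0.001, -1.0]]
force: [-0.4, 0.8, -0.2]
opening: 0.642
```

Run:
```python
from h import *
st(); s=bot.read_state()
d=meas("wrist",["lime_center","lemon_center","crate_floor"]); cv2.imwrite("pics/w14.png",d["img"])
d=meas("side",["lime_center","lemon_center","crate_floor"]);
```

```text
30.3 [ 0.5761 -0.3391  0.0989] yaw -0.8 F [-0.4  0.8 -0.2] op 0.642
wrist lime_center [([0.58, -0.343, 0.03], 0.71)]
wrist lemon_center [([0.575, -0.256, 0.038], 0.61)]
wrist crate_floor [([0.574, -0.292, 0.009], 0.68)]
side lime_center [([0.578, -0.339, 0.034], 0.57)]
side lemon_center [([0.581, -0.251, 0.036], 0.76)]
side crate_floor [([0.576, -0.293, 0.007], 0.87)]
```

View pics/w14.png

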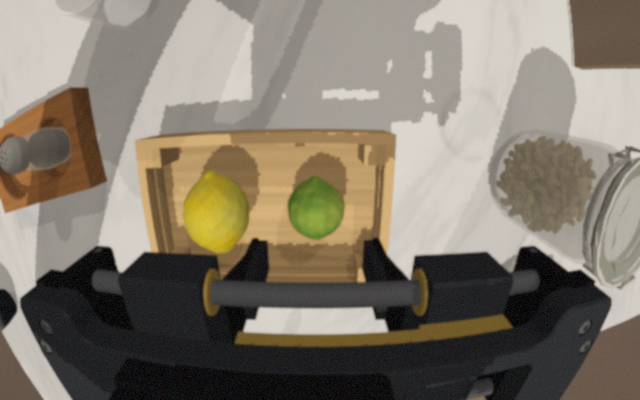

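Lemon (215,212) and lime (316,208) sit side by side on the crate floor. Now the garlic.

Request:
{"op": "send_rows", "data": {"plan": [[[-0.425, 0.35, 0, 0, -1], [-0.425, 0.35, 0, 0, -1], [-0.425, 0.35, 0, 0, -1], [-0.425, 0.35, 0, 0, -1], [-0.425, 0.35, 0, 0, -1], [-0.425, 0.35, 0, 0, -1], [-0.425, 0.35, 0, 0, -1], [-0.425, 0.35, 0, 0, -1], [-0.425, 0.35, 0, 0, -1], [-0.425, 0.35, 0, 0, -1], [-0.425, 0.35, 0, 0, -1], [-0.425, 0.35, 0, 0, -1], [-0.425, 0.35, 0, 0, -1], [0, 0, 0, 0, -1], [0, 0, 0, 0, -1], [0, 0, 0, 0, -1]]]}}

```text
time_s: 32.3
position: [0.4114, -0.2036, 0.098]
tcp_rot: [[1.0, -0.014, 0.002], [-0.014, -1.0, -0.001], [0.002, 0.001, -1.0]]
force: [-0.1, 0.5, -0.3]
opening: 0.997
```

Run:
```python
from h import *
st(); s=bot.read_state()
d=meas("wrist",["garlic_center"]); cv2.imwrite("pics/w15.png",d["img"])
```

```text
32.3 [ 0.4114 -0.2036  0.098 ] yaw -0.8 F [-0.1  0.5 -0.3] op 0.997
wrist garlic_center [([0.407, -0.201, 0.026], 0.97)]
```

View pics/w15.png

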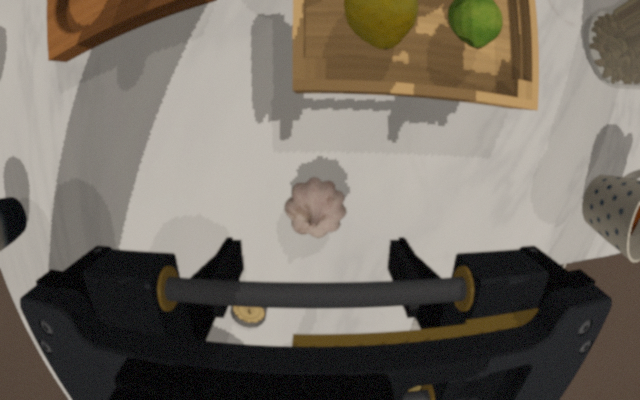

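Request:
{"op": "send_rows", "data": {"plan": [[[-0.05, 0.05, -0.5, 0, -1], [0, 0, -0.6, 0, -1], [0, 0, -0.6, 0, -1], [0, 0, -0.6, 0, -1], [0, 0, -0.5, 0, -1], [0, 0, -0.35, 0, -1], [0, 0, -0.2, 0, -1], [0, 0, 0, 0, -1], [0, 0, 0, 0, -1], [0, 0, 0, 0, 1], [0, 0, 0, 0, 1], [0, 0, 0, 0, 1], [0, 0, 0, 0, 1], [0, 0, 0, 0, 1], [0, 0, 0, 0, 1], [0, 0, 0, 0, 1], [0, 0, 0, 0, 1]]]}}

```text
time_s: 34.1
position: [0.4087, -0.2011, -0.0025]
tcp_rot: [[1.0, -0.014, 0.0], [-0.014, -1.0, -0.0], [0.0, 0.0, -1.0]]
force: [-0.6, -1.3, 3.0]
opening: 0.571
```

Run:
```python
from h import *
st(); s=bot.read_state()
d=meas("wrist",["garlic_center"]); cv2.imwrite("pics/w16.png",d["img"])
d=meas("side",["garlic_center","bowl_floor"]);cv2.imwrite("pics/s16.png",cv2.resize(d["img"][180:300,260:400],None,fx=4,fy=4))
```

```text
34.1 [ 0.4087 -0.2011 -0.0025] yaw -0.8 F [-0.6 -1.3  3. ] op 0.571
wrist garlic_center [([0.41, -0.196, 0.027], 0.94)]
side garlic_center [([0.413, -0.199, 0.025], 0.72)]
side bowl_floor [([0.595, 0.276, 0.008], 0.58)]
```

View pics/s16.png

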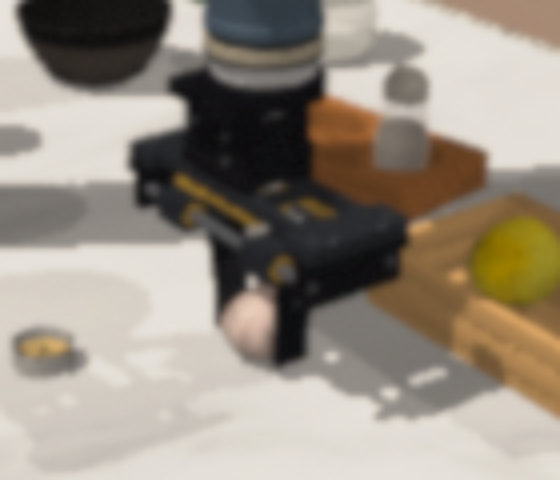

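Request:
{"op": "send_rows", "data": {"plan": [[[0, 0, 0.5, 0, 1], [0, 0, 0.9, 0, 1], [0, 0, 1, 0, 1], [0, 0, 1, 0, 1], [0, 0, 0.8, 0, 1], [0.2, 0.5, 0, 0, 1], [0.3, 0.75, 0, 0, 1], [0.35, 0.9, 0, 0, 1], [0.35, 0.9, 0, 0, 1], [0.35, 0.9, 0, 0, 1], [0.35, 0.9, 0, 0, 1], [0.35, 0.9, 0, 0, 1], [0.35, 0.9, 0, 0, 1], [0.35, 0.9, 0, 0, 1], [0.35, 0.9, 0, 0, 1], [0.35, 0.9, 0, 0, 1], [0.35, 0.9, 0, 0, 1], [0.35, 0.9, 0, 0, 1], [0.35, 0.9, 0, 0, 1]]]}}

```text
time_s: 36.25
position: [0.5489, 0.162, 0.1227]
tcp_rot: [[1.0, -0.014, -0.002], [-0.014, -1.0, 0.0], [-0.002, -0.0, -1.0]]
force: [-0.4, -1.0, 0.1]
opening: 0.575
```

Request:
{"op": "send_rows", "data": {"plan": [[[0.35, 0.9, 0, 0, 1], [0.35, 0.9, 0, 0, 1], [0.35, 0.9, 0, 0, 1], [0.25, 0.7, 0, 0, 1], [0.15, 0.6, 0, 0, 1], [0, 0, 0, 0, 1], [0, 0, 0, 0, 1], [0, 0, 0, 0, 1]]]}}

```text
time_s: 37.05
position: [0.5922, 0.2796, 0.1228]
tcp_rot: [[1.0, -0.015, -0.002], [-0.015, -1.0, -0.001], [-0.002, 0.001, -1.0]]
force: [0.6, 0.4, -0.3]
opening: 0.573
```

Run:
```python
from h import *
st(); s=bot.read_state()
d=meas("wrist",["garlic_center","bowl_floor","cup_center","pepper_mill_center"]); cv2.imwrite("pics/w17.png",d["img"])
d=meas("side",["garlic_center","bowl_floor"]);cv2.imwrite("pics/s17.png",d["img"])
```

```text
37.05 [0.5922 0.2796 0.1228] yaw -0.8 F [ 0.6  0.4 -0.3] op 0.573
wrist garlic_center [([0.594, 0.283, 0.151], 0.83)]
wrist bowl_floor [([0.596, 0.279, 0.009], 0.91)]
wrist cup_center []
wrist pepper_mill_center []
side garlic_center [([0.597, 0.277, 0.008], 0.25)]
side bowl_floor [([0.593, 0.281, 0.004], 0.72)]
```

View pics/w17.png

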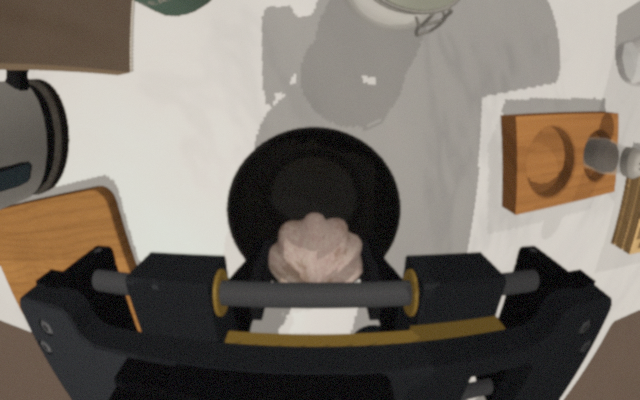

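Request:
{"op": "send_rows", "data": {"plan": [[[0.03, 0.03, -0.5, 0, 1], [0, 0, -0.6, 0, 1], [0, 0, -0.6, 0, 1], [0, 0, -0.6, 0, 1], [0, 0, -0.6, 0, 1], [0, 0, -0.4, 0, 1], [0, 0, -0.3, 0, 1], [0, 0, 0, 0, 1], [0, 0, 0, 0, 1], [0, 0, 0, 0, -0.28], [0, 0, 0, 0, -0.28], [0, 0, 0, 0, -0.28], [0, 0, 0, 0, -0.28], [0, 0, 0.2, 0, -0.3], [0, 0, 0.3, 0, -0.35], [0, 0, 0.8, 0, -0.4], [0, 0, 0.9, 0, -0.4], [0, 0, 0.9, 0, -0.4], [0, 0, 0.5, 0, -0.4]]]}}

```text
time_s: 39.35
position: [0.5955, 0.282, 0.1267]
tcp_rot: [[1.0, -0.014, 0.005], [-0.014, -1.0, 0.001], [0.005, -0.001, -1.0]]
force: [1.1, 0.0, -0.2]
opening: 0.697
```

Run:
```python
from h import *
st(); s=bot.read_state()
d=meas("wrist",["garlic_center","bowl_floor","cup_center"]); cv2.imwrite("pics/w18.png",d["img"])
d=meas("side",["garlic_center","bowl_floor","cup_center","pepper_mill_center"]);cv2.imwrite("pics/s18.png",d["img"])
```

```text
39.35 [0.5955 0.282  0.1267] yaw -0.8 F [ 1.1  0.  -0.2] op 0.697
wrist garlic_center [([0.596, 0.283, 0.034], 0.66)]
wrist bowl_floor []
wrist cup_center []
side garlic_center [([0.594, 0.286, 0.033], 0.56)]
side bowl_floor [([0.59, 0.281, 0.009], 0.78)]
side cup_center [([0.401, 0.212, 0.037], 0.83), ([0.576, -0.338, 0.035], 0.64)]
side pepper_mill_center [([0.375, 0.36, 0.086], 0.98)]
```

View pics/w18.png

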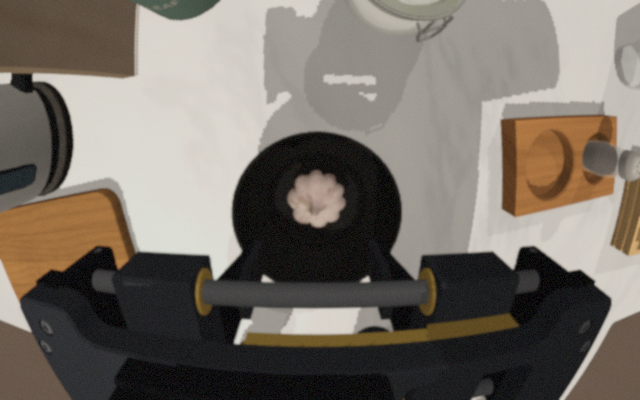

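Garlic sits on the bowl floor: bulb at (317,198), z about 0.033. I'll approach the mill from above.

Request:
{"op": "send_rows", "data": {"plan": [[[0, 0, 0.6, 0, -1], [0, 0, 0.8, 0, -1], [0, 0, 0.9, 0, -1], [0, 0, 0.8, 0, -1], [-0.52, 0.19, 0, 0, -1], [-0.52, 0.19, 0, 0, -1], [-0.52, 0.19, 0, 0, -1], [-0.52, 0.19, 0, 0, -1], [-0.52, 0.19, 0, 0, -1], [-0.52, 0.19, 0, 0, -1], [-0.52, 0.19, 0, 0, -1], [-0.52, 0.19, 0, 0, -1], [-0.52, 0.19, 0, 0, -1], [-0.52, 0.19, 0, 0, -1], [-0.52, 0.19, 0, 0, -1], [-0.52, 0.19, 0, 0, -1], [-0.52, 0.19, 0, 0, -1], [-0.52, 0.19, 0, 0, -1], [0, 0, 0, 0, -1], [0, 0, 0, 0, -1]]]}}

```text
time_s: 41.8
position: [0.3755, 0.3616, 0.2165]
tcp_rot: [[1.0, -0.013, 0.001], [-0.013, -1.0, 0.0], [0.001, -0.0, -1.0]]
force: [0.1, 0.2, -0.4]
opening: 1.0
```

Run:
```python
from h import *
st(); s=bot.read_state()
d=meas("wrist",["pepper_mill_center","cup_center"]); cv2.imwrite("pics/w19.png",d["img"])
d=meas("side",["pepper_mill_center"]);cv2.imwrite("pics/s19.png",d["img"])
d=meas("top",["pepper_mill_center"])
```

```text
41.8 [0.3755 0.3616 0.2165] yaw -0.8 F [ 0.1  0.2 -0.4] op 1.0
wrist pepper_mill_center [([0.375, 0.365, 0.084], 0.77)]
wrist cup_center [([0.398, 0.212, 0.035], 0.57)]
side pepper_mill_center [([0.378, 0.361, 0.086], 0.66)]
top pepper_mill_center [([0.372, 0.363, 0.082], 0.87)]
```

View pics/w19.png

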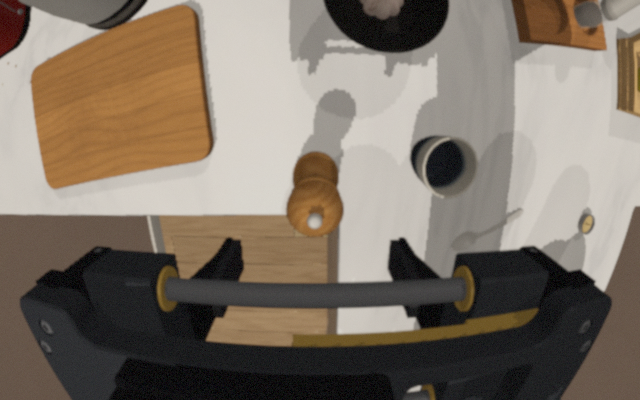

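View pics/s19.png

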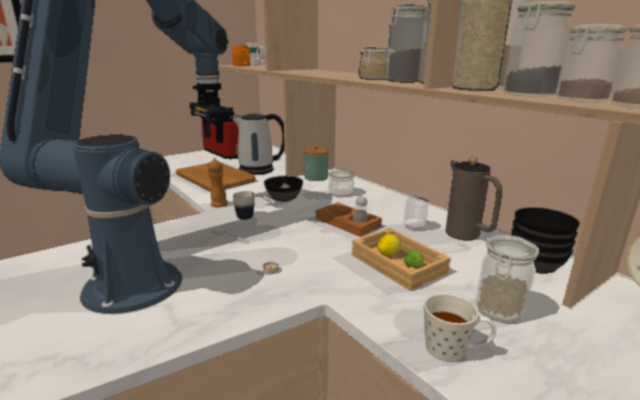

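Request:
{"op": "send_rows", "data": {"plan": [[[0, 0.04, -0.3, 0, -1], [0, 0, -0.4, 0, -1], [0, 0, -0.5, 0, -1], [0, 0, -0.5, 0, -1], [0, 0, -0.5, 0, -1], [0, 0, -0.5, 0, -1], [0, 0, -0.4, 0, -1], [0, 0, -0.3, 0, -1], [0, 0, -0.15, 0, -1], [0, 0, 0, 0, -1], [0, 0, 0, 0, -1]]]}}

```text
time_s: 43.25
position: [0.3759, 0.3627, 0.1101]
tcp_rot: [[1.0, -0.014, 0.001], [-0.014, -1.0, 0.0], [0.001, -0.0, -1.0]]
force: [-0.1, 0.4, 0.5]
opening: 1.0
```

Run:
```python
from h import *
st(); s=bot.read_state()
d=meas("wrist",["pepper_mill_center"]); cv2.imwrite("pics/w20.png",d["img"])
d=meas("side",["pepper_mill_center","cup_center"]);cv2.imwrite("pics/s20.png",cv2.resize(d["img"][110:220,160:280],None,fx=5,fy=5))
```

```text
43.25 [0.3759 0.3627 0.1101] yaw -0.8 F [-0.1  0.4  0.5] op 1.0
wrist pepper_mill_center []
side pepper_mill_center [([0.378, 0.362, 0.082], 0.77)]
side cup_center [([0.398, 0.212, 0.038], 0.82)]
```

View pics/w20.png

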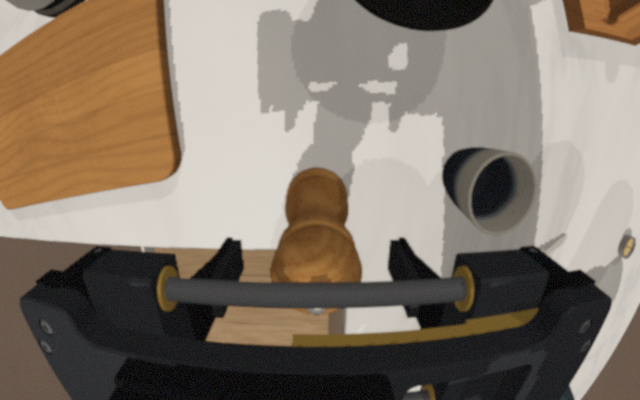

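View pics/s20.png

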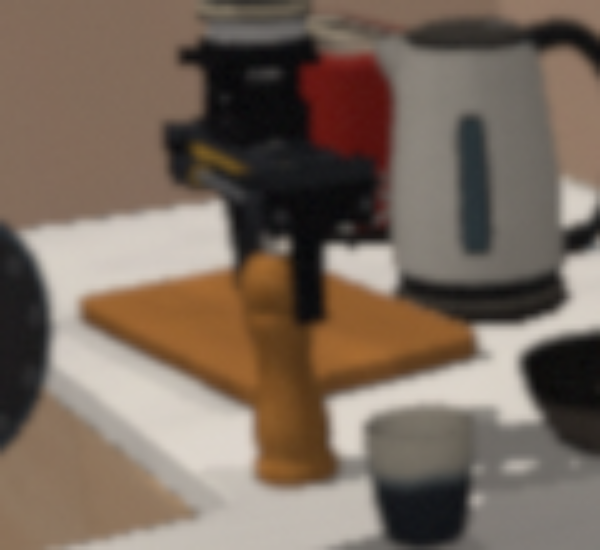

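Run:
```python
from h import *
w=imaging.capture("wrist");s=bot.read_state();K=w["mtx"]
print(wray(w,s,[(316,311)],.167))
T=np.linalg.inv(w["T_tool_cam"])
for x in (-.005,0,.005):
    q=T[:3,:3]@np.array([x,0,-.058])+T[:3,3]; r=np.hypot(*q[:2]);th=np.arctan2(r,q[2]); print(x,K[:2,2]+K[0,0]*th*q[:2]/r)
```

```text
[[0.36888466 0.36147828 0.167     ]]
-0.005 [313.24419814 309.57098508]
0 [313.19986498 300.86758586]
0.005 [313.15509585 291.80050221]
```

Request:
{"op": "send_rows", "data": {"plan": [[[-0.06, 0, 0, 0, -1], [0, 0, 0, 0, -1], [0, 0, 0, 0, 0], [0, 0, 0, 0, 0.3], [0, 0, 0, 0, 1], [0, 0, 0, 0, 1], [0, 0, 0, 0, 1], [0, 0, 0, 0, 1], [0, 0, 0, 0, 1], [0, 0, 0, 0, 1], [0, 0, 0, 0, 1]]]}}

```text
time_s: 44.65
position: [0.3737, 0.3624, 0.1098]
tcp_rot: [[1.0, -0.014, -0.0], [-0.014, -1.0, -0.0], [-0.0, 0.0, -1.0]]
force: [-0.5, -1.0, -0.6]
opening: 0.545
```

Run:
```python
from h import *
st(); s=bot.read_state()
d=meas("wrist",["pepper_mill_center"]); cv2.imwrite("pics/w21.png",d["img"])
d=meas("side",["pepper_mill_center","cup_center"]);cv2.imwrite("pics/s21.png",cv2.resize(d["img"][110:220,160:280],None,fx=5,fy=5))
```

```text
44.65 [0.3737 0.3624 0.1098] yaw -0.8 F [-0.5 -1.  -0.6] op 0.545
wrist pepper_mill_center []
side pepper_mill_center []
side cup_center [([0.4, 0.213, 0.036], 0.89), ([0.575, -0.34, 0.032], 0.63)]
```

View pics/s21.png

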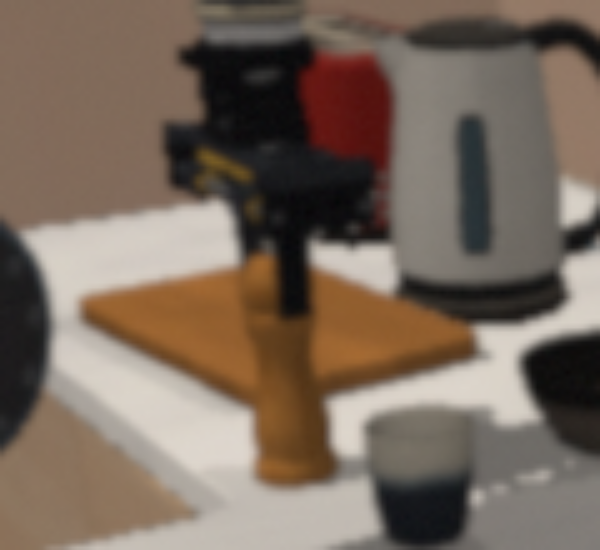

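Request:
{"op": "send_rows", "data": {"plan": [[[0, 0, 0.2, 0, 1], [0, 0, 0.4, 0, 1], [0, 0, 0.6, 0, 1], [0, 0, 0.7, 0, 1], [0, 0, 0.7, 0, 1], [0, 0, 0.6, 0, 1], [0, 0, 0.4, 0, 1], [0, 0, 0.1, 0, 1], [0, 0, 0, 0, 1], [0, 0, 0, 0, 1]]]}}

```text
time_s: 45.9
position: [0.3731, 0.3621, 0.2201]
tcp_rot: [[1.0, -0.014, -0.002], [-0.014, -1.0, -0.001], [-0.002, 0.001, -1.0]]
force: [0.6, 0.7, -2.9]
opening: 0.541
```

Run:
```python
from h import *
st(); s=bot.read_state()
d=meas("wrist",["pepper_mill_center"]); cv2.imwrite("pics/w22.png",d["img"])
d=meas("side",["pepper_mill_center","cup_center"]);cv2.imwrite("pics/s22.png",cv2.resize(d["img"][60:220,160:280],None,fx=3.7,fy=3.7))
```

```text
45.9 [0.3731 0.3621 0.2201] yaw -0.8 F [ 0.6  0.7 -2.9] op 0.541
wrist pepper_mill_center []
side pepper_mill_center [([0.376, 0.359, 0.19], 0.85)]
side cup_center [([0.401, 0.211, 0.038], 0.71)]
```

View pics/s22.png

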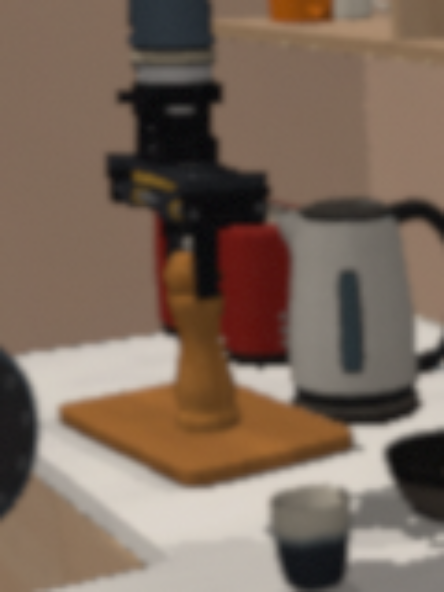

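Request:
{"op": "send_rows", "data": {"plan": [[[0.1, -0.13, 0, 0, 1], [0.2, -0.26, 0, 0, 1], [0.35, -0.46, 0, 0, 1], [0.5, -0.66, 0, 0, 1], [0.55, -0.72, 0, 0, 1], [0.55, -0.72, 0, 0, 1], [0.55, -0.72, 0, 0, 1], [0.55, -0.72, 0, 0, 1], [0.55, -0.72, 0, 0, 1], [0.55, -0.72, 0, 0, 1], [0.55, -0.72, 0, 0, 1], [0.55, -0.72, 0, 0, 1], [0.55, -0.72, 0, 0, 1], [0.55, -0.72, 0, 0, 1], [0.55, -0.72, 0, 0, 1], [0.5, -0.66, 0, 0, 1], [0.4, -0.53, 0, 0, 1], [0.3, -0.4, 0, 0, 1], [0.15, -0.2, 0, 0, 1], [0.08, -0.11, 0, 0, 1]]]}}

```text
time_s: 48.15
position: [0.6327, 0.0222, 0.2206]
tcp_rot: [[1.0, -0.015, -0.001], [-0.015, -1.0, 0.0], [-0.001, -0.0, -1.0]]
force: [-0.8, 0.1, -2.0]
opening: 0.546
```

Request:
{"op": "send_rows", "data": {"plan": [[[0, 0, 0, 0, 1], [0, 0, 0, 0, 1], [0, 0, 0, 0, 1], [0, 0, 0, 0, 1]]]}}

```text
time_s: 48.55
position: [0.6323, 0.0233, 0.221]
tcp_rot: [[1.0, -0.013, -0.0], [-0.013, -1.0, 0.0], [-0.0, -0.0, -1.0]]
force: [-0.2, -0.5, -1.5]
opening: 0.54
```

Run:
```python
from h import *
st(); s=bot.read_state()
d=meas("wrist",["pepper_mill_center","stand_wide_hole","salt_shaker_center"]); cv2.imwrite("pics/w23.png",d["img"])
d=meas("side",["pepper_mill_center","stand_wide_hole","cup_center"]);cv2.imwrite("pics/s23.png",cv2.resize(d["img"][100:260,290:410],None,fx=3.7,fy=3.7))
```

```text
48.55 [0.6323 0.0233 0.221 ] yaw -0.8 F [-0.2 -0.5 -1.5] op 0.54
wrist pepper_mill_center []
wrist stand_wide_hole [([0.632, 0.023, 0.013], 0.94)]
wrist salt_shaker_center [([0.65, -0.062, 0.055], 0.86)]
side pepper_mill_center [([0.634, 0.023, 0.198], 0.93)]
side stand_wide_hole []
side cup_center [([0.399, 0.21, 0.038], 0.97)]
```

View pics/s23.png

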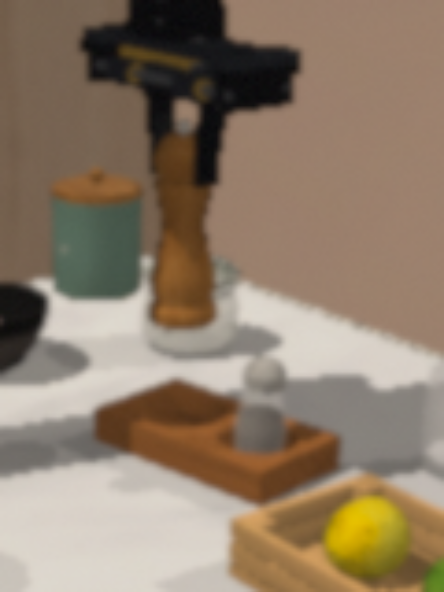

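View pics/w23.png

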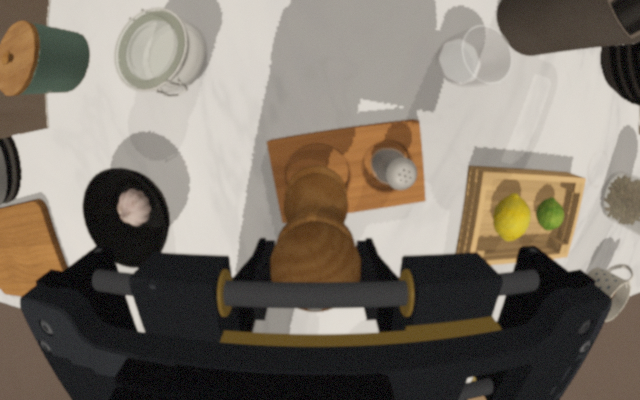

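Run:
```python
from h import *
d=imaging.capture("side")
for z in (.1115,.2815): print(proj(d,[[.6323,.0233,z],[.6423,.0233,z],[.6323,.0333,z]]).round(1).tolist())
m=masks_of("side","pepper_mill_center"); M=m[0]["region"]; ys,xs=np.nonzero(M); print(m[0]["conf"],ys.min(),ys.max())
for y in range(ys.min(),ys.max()+1,4): print(y,xs[ys==y].min(),xs[ys==y].max())
```

```text
[[338.0, 186.4], [340.5, 185.8], [336.0, 185.5]]
[[339.4, 132.1], [342.0, 131.7], [337.3, 131.6]]
0.55 132 188
132 339 339
136 335 341
140 331 341
144 330 341
148 330 342
152 331 346
156 332 345
160 333 344
164 332 345
168 331 346
172 330 347
176 330 348
180 330 347
184 330 347
188 333 344
```

Request:
{"op": "send_rows", "data": {"plan": [[[0, -0.02, -0.2, 0, 1], [0, 0, -0.4, 0, 1], [0, 0, -0.5, 0, 1], [0, 0, -0.5, 0, 1], [0, 0, -0.5, 0, 1], [0, 0, -0.4, 0, 1], [0, 0, -0.3, 0, 1], [0, 0, -0.2, 0, 1], [0, 0, -0.1, 0, 1], [0, 0, -0.1, 0, 1], [0, 0, -0.05, 0, 1], [0, 0, 0, 0, 1], [0, 0, 0, 0, 1], [0, 0, 0, 0, 1]]]}}

```text
time_s: 50.45
position: [0.6329, 0.022, 0.1237]
tcp_rot: [[1.0, -0.014, 0.001], [-0.014, -1.0, -0.0], [0.001, 0.0, -1.0]]
force: [-0.3, -0.9, -1.8]
opening: 0.542
```

Run:
```python
from h import *
st(); s=bot.read_state()
d=meas("wrist",["pepper_mill_center","stand_wide_hole","salt_shaker_center"]); cv2.imwrite("pics/w24.png",d["img"])
d=meas("side",["pepper_mill_center","stand_wide_hole"]);cv2.imwrite("pics/s24.png",cv2.resize(d["img"][120:250,290:410],None,fx=4.5,fy=4.5))
```

```text
50.45 [0.6329 0.022  0.1237] yaw -0.8 F [-0.3 -0.9 -1.8] op 0.542
wrist pepper_mill_center []
wrist stand_wide_hole []
wrist salt_shaker_center [([0.647, -0.063, 0.056], 0.61)]
side pepper_mill_center [([0.646, -0.063, 0.054], 0.73)]
side stand_wide_hole [([0.633, 0.022, 0.009], 0.65)]
```

View pics/s24.png

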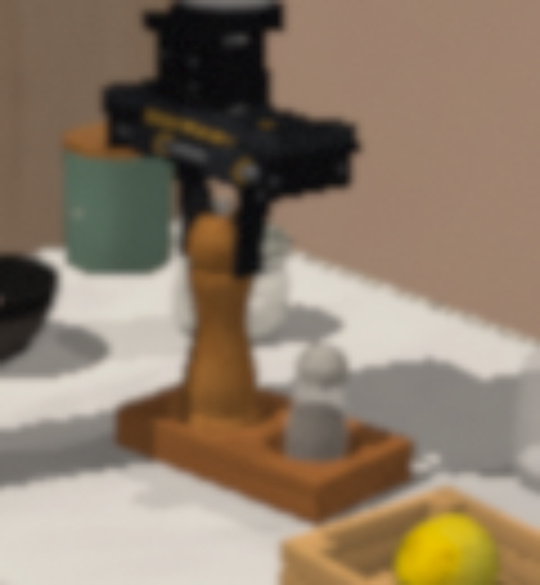

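View pics/w24.png

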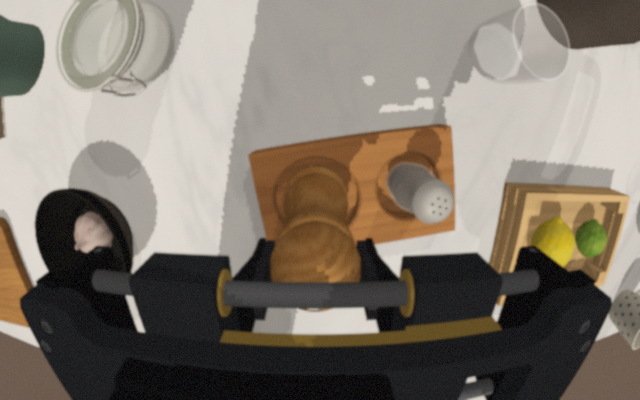

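Foot inside the wide hole at (317,190). I'll lower the last 3–4 mm and watch the force.

Request:
{"op": "send_rows", "data": {"plan": [[[0, 0, -0.07, 0, 1], [0, 0, -0.05, 0, 1], [0, 0, 0, 0, 1], [0, 0, 0, 0, 1]]]}}

```text
time_s: 51.2
position: [0.6328, 0.022, 0.12]
tcp_rot: [[1.0, -0.014, 0.0], [-0.014, -1.0, -0.0], [0.0, 0.0, -1.0]]
force: [-0.6, -0.8, 0.1]
opening: 0.546
```

Request:
{"op": "send_rows", "data": {"plan": [[[0, 0, 0, 0, -0.2], [0, 0, 0, 0, -0.4], [0, 0, 0, 0, -0.8], [0, 0, 0, 0, -1], [0, 0, 0, 0, -1], [0, 0, 0, 0, -1], [0, 0, 0.3, 0, -1], [0, 0, 0.5, 0, -1], [0, 0, 0.8, 0, -1], [0, 0, 0.8, 0, -1], [0, 0, 0.8, 0, -1], [0, 0, 0.8, 0, -1], [0, 0, 0, 0, -1], [0, 0, 0, 0, -1]]]}}

```text
time_s: 52.6
position: [0.6327, 0.022, 0.2404]
tcp_rot: [[1.0, -0.014, 0.001], [-0.014, -1.0, -0.0], [0.001, 0.0, -1.0]]
force: [-0.1, -0.2, -0.2]
opening: 1.003
```

Run:
```python
from h import *
st(); s=bot.read_state()
T=["pepper_mill_center","stand_wide_hole","salt_shaker_center","stand_narrow_hole","lemon_center","lime_center","crate_floor","garlic_center","bowl_floor","cup_center"]
d=meas("wrist",T); cv2.imwrite("pics/w25.png",d["img"])
d=meas("side",T);cv2.imwrite("pics/s25.png",d["img"])
```

```text
52.6 [0.6327 0.022  0.2404] yaw -0.8 F [-0.1 -0.2 -0.2] op 1.003
wrist pepper_mill_center [([0.634, 0.024, 0.095], 0.86), ([0.651, -0.067, 0.008], 0.42)]
wrist stand_wide_hole []
wrist salt_shaker_center []
wrist stand_narrow_hole [([0.65, -0.066, 0.008], 0.92)]
wrist lemon_center [([0.574, -0.256, 0.035], 0.9)]
wrist lime_center [([0.578, -0.339, 0.032], 0.79)]
wrist crate_floor [([0.572, -0.291, 0.012], 0.57)]
wrist garlic_center []
wrist bowl_floor [([0.596, 0.28, 0.008], 0.82)]
wrist cup_center [([0.396, 0.212, 0.036], 0.59), ([0.583, -0.343, 0.033], 0.23)]
side pepper_mill_center [([0.635, 0.021, 0.095], 0.92)]
side stand_wide_hole [([0.633, 0.021, 0.009], 0.89), ([0.401, 0.215, 0.041], 0.6)]
side salt_shaker_center [([0.651, -0.061, 0.053], 0.76)]
side stand_narrow_hole [([0.645, -0.066, 0.014], 0.87), ([0.402, 0.211, 0.038], 0.54)]
side lemon_center [([0.577, -0.252, 0.036], 0.95), ([0.596, 0.286, 0.031], 0.6)]
side lime_center [([0.575, -0.339, 0.036], 0.62)]
side crate_floor [([0.574, -0.296, 0.005], 0.83)]
side garlic_center [([0.6, 0.283, 0.032], 0.43)]
side bowl_floor [([0.594, 0.281, 0.007], 0.66)]
side cup_center [([0.398, 0.212, 0.039], 0.75)]
```

View pics/s25.png

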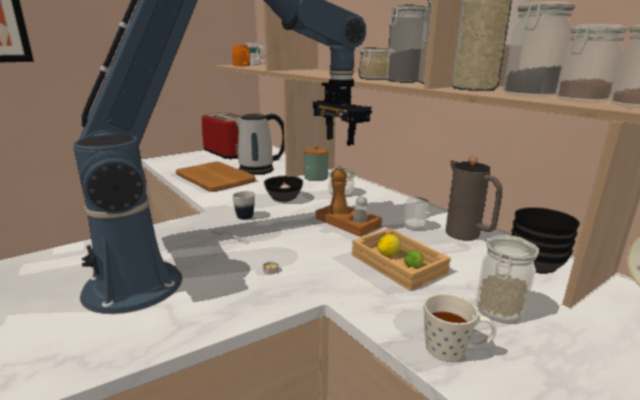

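View pics/w25.png

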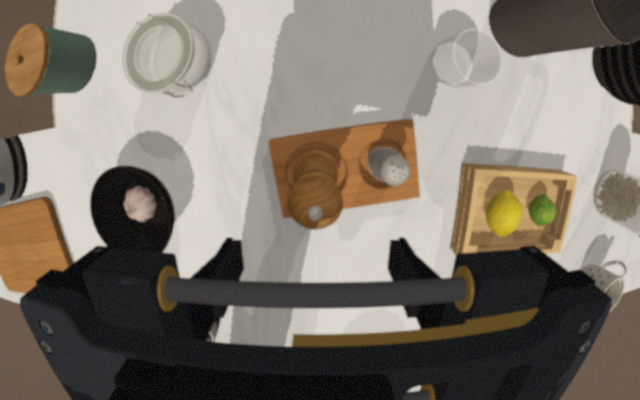

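Everything is in place: mill (317,195), shaker (393,168), lemon (504,214), lime (543,210) and garlic (139,203). The cup still reads about (0.398, 0.212), as at the start, and the gripper is clear. Handing in.

Run:
```python
from h import *
print(bot.hand_in()); st()
```

```text
the job is handed in; nothing more can be done
None
the job is handed in; nothing more can be done
```

All five items are in place and the job is handed in, after about 53 s of the 136 s allowed. The hand-in gave no verdict, so the results below are from my own last camera checks.

| Item | Where it ended up |
|---|---|
| Salt shaker | Standing in the narrow hole, about 3–8 mm from its axis, centre at z ≈ 0.053–0.056 (0.055 when fully down) |
| Pepper mill | Standing in the wide hole, about 2 mm from its axis, centre at z ≈ 0.095 (0.095 when fully down) |
| Lemon and lime | Side by side on the crate floor, about 40 mm and 45 mm either side of its centre |
| Garlic | On the bowl floor, about 5 mm from its axis, z ≈ 0.033 |
| Cup | Upright; last readings agree with its starting position to within 3 mm |

**Disagreement found:** the real fingertips sit about 27 mm higher than `bot.tip_extent` says, in both the side and wrist views. Because of that, my first grip on the shaker caught its cap. I let go, gripped it lower on the body, and corrected for this on every later grasp.

**Less certain checks:**
- **Network misses:** the last round had a few missed or low-confidence detections, such as the garlic and the shaker in the wrist view. The side view found these.
- **Position spread:** estimates of the same point differed by up to about 5 mm between cameras. The shaker's 8 mm figure comes from the least favourable pair of readings.

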